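Set up the inspection station

ROBOT

A 7-joint arm with a two-finger parallel gripper is mounted at the origin on the work surface. World frame = base frame: x ahead of the robot, y to its left, z up, the work surface at z = 0. Lengths are in m, angles in degrees, forces in N, time in s.
With the tool pointing down it reaches from about 0.425 to 0.95 m from the base axis. Payload 16.7 kg.
Tool frame: the origin (TCP) lies between the finger pads; the fingertips stand 25 mm ahead of it and the grasp point (between the pads) lies 6 mm ahead of it; z points along the fingers, y is the line along which they close (so a half turn about z gives the same grasp; the last joint's range is limited). The gripper opens to 94 mm and grips with 3 to 60 N. Pads are 16 mm wide; open, the fingers measure 119 mm over their backs; the gripper's body (75 mm by 177 mm) begins 78 mm behind the grasp point.
Start: joints at [-75.43, 24.414, 4.234, 92.017, -1.954, 63.644, -3.845], TCP at [0.265, 0.621, 0.23] pointing down, gripper open.
Joint ranges: [-163.25, 163.25], [-28.42, 122.38], [-70.27, 78.77], [12.13, 141.07], [-58.53, 238.53], [9.26, 117.41], [-156.51, 156.51]. Speed limits (degrees/s): [108.29, 108.29, 136.94, 136.94, 172.46, 172.46, 172.46].

INTERFACE

Orientations are given as [roll, pitch, yaw] about the fixed x, y, z axes, in that order (R = Rz(yaw) Ry(pitch) Rx(roll)).
In Python, from bench import manip gives the robot as it stands.
- The arm moves only by the tool play_rows, never from a script. Its argument "targets" is a list that holds one entry, the list of rows, each a list of 5 numbers: the shift along the tool's x, y, z in m, then the turn about the tool's z in degrees, then the opening, from 0 (shut) to 1 (fully open). A call has 1 to 8 rows; each row shifts and turns the commanded pose from where the row before left it, along the tool's axes as they then stand; what a row does not reach is not made up. A row lasts 1/10 s, in which the tool goes at most 50 mm and 8.59 degrees, less where a joint would pass 70% of its speed; a pose out of reach is approached as far as the arm can. A call is refused whole if a number of a shift passes 0.05 or a number of a turn 8.59, either way. A call with a gripper value outside its range is refused whole. The fingers move at their own pace and stop on an object; "force" is the grip in N (left out, the last holds). Time passes only in rows, so rows that do not move let the fingers close. It gives the time, the measured TCP pose, the force, the opening and the grip force at its end, in the units of the state.
- manip.get_obs(): the state, without advancing time (a new reading comes with each control period).
- manip.capture(name): name is "scene" or "top" or "wrist"; returns a dict with "image" (420x560x3 uint8, red, green, blue), "depth" (420x560 float32, m along the optical axis (not along the pixel's ray), 0 where there is no reading), "intrinsics" (3x3 intrinsics, pixels), "D" ([k1, k2, p1, p2, k3] as OpenCV has them; the pictures are not rectified), "camera_from_world" (4x4, takes a point from world to camera coordinates); the wrist camera has in their place "T_tool_cam" (4x4, takes a point from camera to tool coordinates, whose origin is the TCP and whose axes are the flange's). Camera axes: x right, y up, looking along -z (the intrinsics and any distortion apply to the point x, -y, -z); pixel columns grow to the right and rows downward; lengths in m; the calibration is good to about 2 mm. A picture is of the moment at which its call begins: read the wrist's pose just before it.
- manip.close_job(): hands the job in; it is judged then, once.
The state is a dict: "time_s": time; "joint_positions": joint angles; "qvel": joint speeds; "joint_efforts": joint torques, N m; "eef_pos": TCP position; "tcp_rot": TCP orientation; "ft_force": force on the tool from outside, world axes, zero at the start; "wrist_torque": the same for the moment, N m; "width": finger opening in m; "gripper_force": force on a finger pad.
Only numpy, scipy, OpenCV 4.12 (cv2) and the standard library are available. Lean on these libraries where they do the work, as an engineer would, in place of code of your own. Each camera call takes 0.05 s, during which the arm holds its last target. There are 200 camera calls.

TASK

Get the inspection station ready: lay every black power module flat on the sloped stand, fins up and square to it, orange connector end up the slope and lower end down against the yellow lip, and stand every nut driver in the steel cup, tip down and handle up. Once all of that is in place, push the red lever fully over to switch on the stand's lamp, and leave the other things on the bench where they are.

Things in the scene. Friction and masses are not known exactly. Their poses are not given: they have to be found in the camera images.
- deck: Fixed aluminium plate 150 x 340 mm, tilted 22 deg, rising away from the robot. Origin: centre of its upper face, 85 mm above the table; x up the slope, y along the width, z out of the face. Along the low edge a yellow lip 12 mm high, inner face at x = -65 mm; side rims 12 mm high at y = +-160 mm; white LED bar 12 mm high at x = +75 mm
- cup: Round steel tool cup screwed to the bench, outer diameter 84 mm, inner diameter 76 mm, 100 mm high, floor 6 mm thick, a 100 mm foot disc 4 mm high. Origin: centre of its underside, z up
- cup_in (a point): Centre of the cup's inner floor (6 mm above its origin; rim 94 mm above this point)
- lamp (a joint): Toggle lever of the LED bar on its small grey block, red, 80 mm long, angle in rad: about 0 = off (leaning to the block's -x side), 1.0 = fully on (leaning to its +x side). It stays where it is left
- lamp_tip (a point): Tip of the lamp lever (its axes turn with the lever; the lever swings in its x-z plane, about its y axis)
- module0: Black finned power module, a block 110 x 44 x 28 mm (x, y, z), 0.2 kg. Origin: centre of its underside, z up when the fins are on top, x along its length towards the end with the orange connector. May be absent
- module0_conn (a point): Centre of the orange connector end of that module (55 mm along its x, 14 mm above its underside)
- module1: Black finned power module, a block 110 x 44 x 28 mm (x, y, z), 0.2 kg. Origin: centre of its underside, z up when the fins are on top, x along its length towards the end with the orange connector. May be absent
- module1_conn (a point): Centre of the orange connector end of that module (55 mm along its x, 14 mm above its underside)
- module2: Black finned power module, a block 110 x 44 x 28 mm (x, y, z), 0.2 kg. Origin: centre of its underside, z up when the fins are on top, x along its length towards the end with the orange connector. May be absent
- module2_conn (a point): Centre of the orange connector end of that module (55 mm along its x, 14 mm above its underside)
- driver0: Nut driver 170 mm long, 0.1 kg: square blue handle 90 x 20 x 20 mm, yellow band at its end, steel shank 80 mm long, 8 mm thick, 13 mm socket tip. Origin: on its axis where the shank leaves the handle (10 mm above the table when lying). x points along the shank to the tip; the handle reaches from x = 0 to x = -90 mm. y and z are square to the handle's flats. May be absent
- driver0_tip (a point): End of that driver's steel tip (80 mm along its x)
- driver1: Nut driver 170 mm long, 0.1 kg: square blue handle 90 x 20 x 20 mm, yellow band at its end, steel shank 80 mm long, 8 mm thick, 13 mm socket tip. Origin: on its axis where the shank leaves the handle (10 mm above the table when lying). x points along the shank to the tip; the handle reaches from x = 0 to x = -90 mm. y and z are square to the handle's flats. May be absent
- driver1_tip (a point): End of that driver's steel tip (80 mm along its x)
- driver2: Nut driver 170 mm long, 0.1 kg: square blue handle 90 x 20 x 20 mm, yellow band at its end, steel shank 80 mm long, 8 mm thick, 13 mm socket tip. Origin: on its axis where the shank leaves the handle (10 mm above the table when lying). x points along the shank to the tip; the handle reaches from x = 0 to x = -90 mm. y and z are square to the handle's flats. May be absent
- driver2_tip (a point): End of that driver's steel tip (80 mm along its x)
- tape: Roll of yellow tape lying flat, 64 mm across, 20 mm high. Origin: centre of its underside. A bystander, to be left alone
- bottle: Clear bottle, 44 mm across, 110 mm high. Origin: centre of its underside. A bystander, to be left alone
- spool: Green wire spool, 60 mm across, 45 mm high. Origin: centre of its underside. A bystander, to be left alone
- jar: White jar with green lid, 60 mm across, 60 mm high. Origin: centre of its underside. A bystander, to be left alone
- meter: Orange meter, 70 x 130 x 35 mm. Origin: centre of its underside. A bystander, to be left alone
- carton: Small cardboard carton, 90 x 60 x 50 mm. Origin: centre of its underside. A bystander, to be left alone
There are look-alikes about, which are no part of the job. Leave any turquoise look-alike of the driver2 alone. What is shaped like the module0 but pink is not meant.

How it is judged:
By the outcome, as a careful person would: the job done as asked, in the order asked, and still so for the second after the job is handed in, with the robot touching nothing.
Of module0, module1, module2 only 2 to 3 are there at a start; the rules pass over those that are not, and their reading is None.
Of driver0, driver1, driver2 only 2 to 3 are there at a start; the rules pass over those that are not, and their reading is None.
At some moment in a run one of module0, module1, module2, driver0, driver1, driver2 may be knocked a few centimetres aside while the robot is not near it.
Once in a run the grip may slacken for a moment while it holds something.
It also fails if it takes over 210 s, if anything falls off the work surface, if the arm or the gripper's body presses on something with over 40 N, if the wrist force passes 120 N, or if a joint passes its speed limit or range.

## Working session

There is one attempt and no reset: what is moved stays moved. The work goes in short steps, Python scripts to look and compute and a tool call to move; the robot and the scene stay as the last step left them, time stands still between calls to the robot, and variables do not carry over. Pictures are saved under pics/ and viewed, at most 14 in all, crops included, and the job is handed in when it is done.

Besides the shell and the picture viewer there is one more tool, called after "Request:" as name(argument=value, ...) on one line, values as JSON. play_rows: Moves the arm, as the interface text tells. Its arguments: {"type":"object","properties":{"targets":{"type":"array","items":{"type":"array","items":{"type":"array","items":{"type":"number"}}}},"force":{"type":"number"}},"required":["targets"]}

```bash
ls -la; mkdir -p pics; python3 - <<'E'
from bench import manip
import cv2,numpy as np,pickle
o=manip.get_obs();print({k:np.round(v,3) for k,v in o.items()})
d={}
for n in("scene","top","wrist"):
    c=manip.capture(n);d[n]=c;cv2.imwrite(f"pics/{n}0.png",c["image"][:,:,::-1])
    print(n,np.round(c["intrinsics"],1).tolist(),c["D"],np.round(c.get("camera_from_world",c.get("T_tool_cam")),3).tolist())
pickle.dump((o,d),open("c0.pkl","wb"))
E
```

```text
total 12
drwxr-xr-x  3 agent agent 4096 Nov 30 08:32 .
drwxr-xr-x 23 root  root  4096 Nov 30 08:32 ..
drwxr-xr-x  2 agent agent 4096 Nov 30 08:32 pics
{'time_s': np.float64(0.0), 'joint_positions': array([-75.43 ,  24.449,   4.231,  92.052,  -1.954,  63.644,  -3.845]), 'qvel': array([ 0.004, -0.026, -0.137,  0.037, -0.045, -0.002,  0.003]), 'joint_efforts': array([ 1.0000e-03, -9.3582e+01,  3.6670e+00, -4.5417e+01, -4.9000e-02,
        2.0000e-02,  0.0000e+00]), 'eef_pos': array([0.265, 0.62 , 0.23 ]), 'tcp_rot': array([-1.79927e+02,  5.00000e-03,  1.56862e+02]), 'ft_force': array([-0.134,  0.432,  0.488]), 'wrist_torque': array([ 0.047,  0.016, -0.054]), 'gripper_force': np.float64(0.0), 'width': np.float64(0.094)}
scene [[454.7, 0.0, 274.1], [0.0, 454.7, 210.8], [0.0, 0.0, 1.0]] [-0.15289302  0.          0.          0.          0.        ] [[-0.541, 0.841, -0.014, 0.28], [-0.594, -0.371, 0.714, 0.265], [0.595, 0.395, 0.7, -1.877], [0.0, 0.0, 0.0, 1.0]]
top [[444.0, 0.0, 276.9], [0.0, 444.0, 207.7], [0.0, 0.0, 1.0]] [0.0167246 0.        0.        0.        0.       ] [[-0.016, -1.0, 0.02, 0.007], [0.987, -0.013, 0.158, -0.533], [-0.158, 0.022, 0.987, -1.175], [0.0, 0.0, 0.0, 1.0]]
wrist [[328.4, 0.0, 282.6], [0.0, 328.4, 209.6], [0.0, 0.0, 1.0]] [-0.08102092  0.          0.          0.          0.        ] [[-0.0, 0.972, 0.236, 0.068], [1.0, -0.0, 0.001, 0.001], [0.001, 0.236, -0.972, -0.155], [0.0, 0.0, 0.0, 1.0]]
```

View pics/scene0.png

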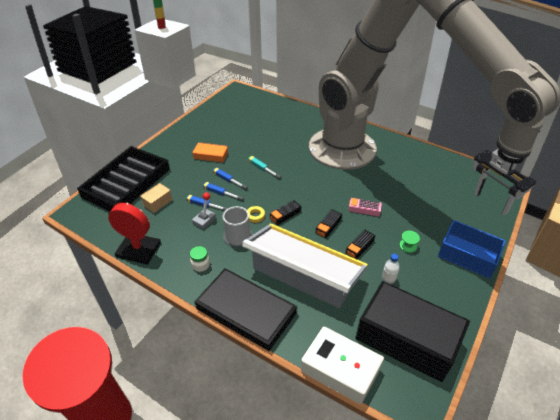

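View pics/top0.png

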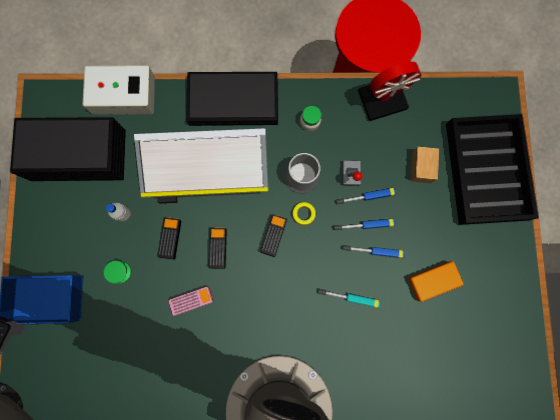

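```bash
cat > h.py <<'E'
import cv2,numpy as np,pickle
from scipy.spatial.transform import Rotation as R
from bench import manip
def cap(n):
    o=manip.get_obs();c=manip.capture(n)
    if n=="wrist":
        T=np.eye(4);T[:3,:3]=R.from_euler("xyz",o["tcp_rot"],degrees=True).as_matrix();T[:3,3]=o["eef_pos"]
        c["M"]=T@np.array(c["T_tool_cam"])
    else: c["M"]=np.linalg.inv(c["camera_from_world"])
    return c
def ray(c,px):
    u=cv2.undistortPoints(np.float64(px).reshape(-1,1,2),np.float64(c["intrinsics"]),np.float64(c["D"]))[:,0]
    d=np.c_[u[:,0],-u[:,1],-np.ones(len(u))]
    return c["M"][:3,3],d@c["M"][:3,:3].T   # unit optical-depth rays
def onz(c,px,z):
    o,d=ray(c,px);return o+d*((z-o[2])/d[:,2])[:,None]
def deep(c,px):
    o,d=ray(c,px);p=np.int32(np.round(px)).reshape(-1,2);return o+d*c["depth"][p[:,1],p[:,0]][:,None]
def proj(c,P):
    P=np.atleast_2d(P);W=np.linalg.inv(c["M"]);q=P@W[:3,:3].T+W[:3,3];q=q*[1,-1,-1]
    return cv2.projectPoints(q,np.zeros(3),np.zeros(3),np.float64(c["intrinsics"]),np.float64(c["D"]))[0][:,0]
def two(c1,p1,c2,p2):
    o1,d1=ray(c1,[p1]);o2,d2=ray(c2,[p2]);d1=d1[0];d2=d2[0]
    s=np.linalg.lstsq(np.c_[d1,-d2],o2-o1,rcond=None)[0];a,b=o1+s[0]*d1,o2+s[1]*d2
    return (a+b)/2,np.linalg.norm(a-b)
HSV={"orange":((6,150,110),(17,255,255)),"yellow":((24,130,110),(34,255,255)),"blue":((105,140,70),(125,255,255)),"red":((0,180,90),(4,255,255))}
def blobs(c,col,amin=15):
    h=cv2.cvtColor(c["image"],cv2.COLOR_RGB2HSV);m=cv2.inRange(h,*map(np.array,HSV[col]))
    n,L,s,ce=cv2.connectedComponentsWithStats(m)
    return [(ce[i],s[i,4],L==i) for i in range(1,n) if s[i,4]>=amin]
E
python3 - <<'E'
from h import *
o,d=pickle.load(open("c0.pkl","rb"));
for n in("scene","top"):
    d[n]["M"]=np.linalg.inv(d[n]["camera_from_world"])
t,s=d["top"],d["scene"]
for col in("orange","yellow","blue","red"):
    for n in("top","scene"):
        c=d[n]
        for ce,a,m in blobs(c,col,12):
            if n=="top" and 110<ce[0]<440 or n=="scene" and 170<ce[0]<420:
                ys,xs=np.nonzero(m);P=deep(c,np.c_[xs,ys]);P=P[np.isfinite(P).all(1)]
                print(n,col,ce.round(1),a,np.median(P,0).round(3),P[:,2].max().round(3))
# deck plane
ys,xs=np.mgrid[150:185:3,150:255:5];P=deep(t,np.c_[xs.ravel(),ys.ravel()]);c0=P.mean(0);n=np.linalg.svd(P-c0)[2][2];n*=np.sign(n[2]);print("deck",c0.round(3),n.round(3),np.degrees(np.arccos(n[2])))
for p in[(303,155),(303,188),(288,172),(318,172),(138,134),(264,131),(139,192),(267,191)]:print(p,deep(t,[p]).round(3))
print("table",deep(t,[(320,260),(200,280)]).round(3))
im=t["image"];
a=cv2.resize(im[180:320,140:420],(800,400),interpolation=cv2.INTER_CUBIC);cv2.imwrite("pics/crop1.png",a[:,:,::-1])
E
```

```text
top orange [327.  75.] 505 [ 0.939 -0.158 -0.001] 1.244
top orange [169.9  76. ] 158 [ 0.939  0.308 -0.   ] 0.007
top orange [277.8 221. ] 113 [ 0.498 -0.004  0.03 ] 0.037
top orange [170.5 223.2] 110 [0.496 0.291 0.031] 0.039
top orange [217.2 232.9] 117 [0.467 0.163 0.03 ] 0.037
top orange [439.6 277.7] 776 [ 0.34  -0.445  0.034] 1.244
top orange [204.1 295.7] 99 [0.299 0.197 0.031] 0.037
scene orange [209.5 151.4] 480 [ 0.343 -0.424  0.03 ] 0.038
scene orange [354.1 201.7] 30 [0.303 0.198 0.03 ] 0.034
scene orange [276.4 214. ] 63 [ 0.501 -0.001  0.029] 0.034
scene orange [323.1 227. ] 72 [0.469 0.164 0.028] 0.035
scene orange [320.9 233.1] 13 [0.482 0.164 0.012] 0.02
scene orange [354.  247.8] 75 [0.497 0.291 0.028] 0.034
scene orange [350.6 253.5] 17 [0.514 0.29  0.016] 0.023
top yellow [204.  191.6] 534 [0.576 0.192 0.069] 1.244
top yellow [391.8 191. ] 21 [ 0.58  -0.326  0.019] 1.244
top yellow [303.7 213.1] 275 [ 0.521 -0.076  0.019] 0.027
top yellow [390.9 222.4] 25 [ 0.492 -0.32   0.019] 0.025
top yellow [400.5 253.5] 20 [ 0.404 -0.341  0.019] 0.029
top yellow [375.9 303.2]
[... 407 characters left out ...]
0.495 -0.272  0.016] 1.129
scene blue [197.1 200.2] 88 [ 0.58  -0.291  0.017] 0.023
scene blue [394.1 257. ] 44 [0.534 0.43  0.106] 0.111
top red [379.4  37. ] 5504 [ 1.229 -0.382 -0.29 ] 1.244
top red [357.2 175.6] 63 [ 0.606 -0.213  0.106] 0.111
scene red [205.8 195.7] 26 [ 0.614 -0.208  0.104] 0.112
deck [0.636 0.201 0.102] [ 0.97  -0.01   0.244] 75.87274579158709
(303, 155) [[ 0.669 -0.073  0.088]]
(303, 188) [[ 0.59  -0.075  0.029]]
(288, 172) [[ 0.624 -0.032  0.081]]
(318, 172) [[ 0.618 -0.111  0.1  ]]
(138, 134) [[0.717 0.357 0.129]]
(264, 131) [[0.723 0.031 0.129]]
(139, 192) [[0.589 0.386 0.006]]
(267, 191) [[0.588 0.025 0.002]]
table [[ 0.391 -0.12   0.003]
 [ 0.341  0.212  0.003]]
```

View pics/crop1.png

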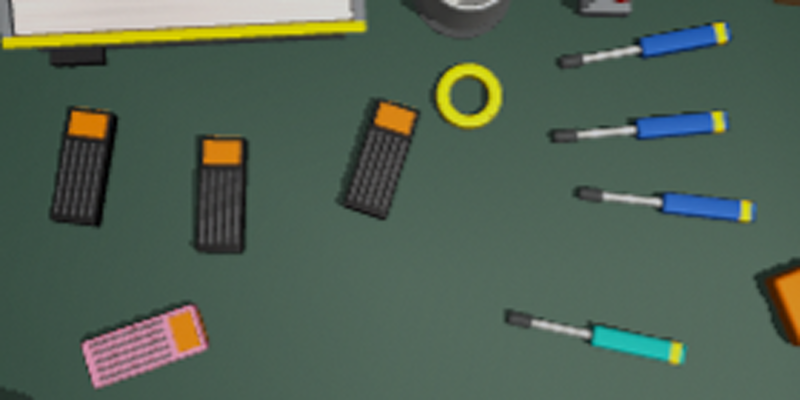

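```bash
cat >> h.py <<'E'
def modules(c,z=0.028):
    """orange blob + dark body in the top view, rays onto the top-face plane"""
    h=cv2.cvtColor(c["image"],cv2.COLOR_RGB2HSV);out=[]
    H,W=h.shape[:2];yy,xx=np.mgrid[0:H,0:W]
    Z=deep(c,np.c_[xx.ravel(),yy.ravel()])[:,2].reshape(H,W)
    tall=((Z>.017)&(Z<.045)).astype(np.uint8);tall=cv2.medianBlur(tall,3)
    for ce,a,m in blobs(c,"orange",50):
        if not(60<a<220):continue
        n,L,s,_=cv2.connectedComponentsWithStats(tall);k=L[int(ce[1]),int(ce[0])]
        if k==0:continue
        ys,xs=np.nonzero(L==k);P=onz(c,np.c_[xs,ys],z)[:,:2];o=onz(c,[ce],z)[0,:2]
        (cx,cy),(w,l),ang=cv2.minAreaRect(np.float32(P*1000));
        cc=np.array([cx,cy])/1000;mid=P.mean(0)
        ax=np.linalg.eigh(np.cov((P-mid).T))[1][:,1];ax*=np.sign(ax@(o-mid))
        sat=np.median(h[...,2][L==k])
        out.append(dict(px=ce.round(),o=o.round(4),rect=cc.round(4),size=(round(w),round(l)),mid=mid.round(4),yaw=np.degrees(np.arctan2(ax[1],ax[0])).round(1),V=sat))
    return out
E
python3 - <<'E'
from h import *
o,d=pickle.load(open("c0.pkl","rb"));
for n in("scene","top"): d[n]["M"]=np.linalg.inv(d[n]["camera_from_world"])
t,s=d["top"],d["scene"]
for m in modules(t):print(m)
for p,q in[((277.8,221),(276.4,214)),((170.5,223.2),(354,247.8)),((217.2,232.9),(323.1,227)),((357.2,175.6),(205.8,195.7)),((376.9,194),(197.1,200.2)),((375.4,223.6),(215.4,188.4)),((384.8,251.8),(223.8,174.8))]:
    print("two",p,two(t,p,s,q))
# drivers
h=cv2.cvtColor(t["image"],cv2.COLOR_RGB2HSV)
Y=[b[0] for b in blobs(t,"yellow",12)]
for ce,a,m in blobs(t,"blue",100):
    if ce[0]<300:continue
    ys,xs=np.nonzero(m);P=onz(t,np.c_[xs,ys],.02)[:,:2];mid=P.mean(0);ax=np.linalg.eigh(np.cov((P-mid).T))[1][:,1]
    y=onz(t,[min(Y,key=lambda q:np.linalg.norm(q-ce))],.02)[0,:2];ax*=-np.sign(ax@(y-mid))
    e=(P-mid)@ax;print("driver",mid.round(4),"yellow",y.round(4),"yaw",np.degrees(np.arctan2(ax[1],ax[0])).round(1),e.min().round(3),e.max().round(3))
# deck plane robust
ys,xs=np.mgrid[145:184:2,150:255:3];P=deep(t,np.c_[xs.ravel(),ys.ravel()]);A=np.c_[P[:,:2],np.ones(len(P))];k=np.abs(P[:,2]-.09)<.05
for _ in range(8):
    x=np.linalg.lstsq(A[k],P[k,2],rcond=None)[0];r=P[:,2]-A@x;k=np.abs(r)<.006
print("deck plane",x,k.mean(),"slope",np.degrees(np.arctan(np.hypot(*x[:2]))),"dir",np.degrees(np.arctan2(x[1],x[0])))
ce,a,m=[b for b in blobs(t,"yellow",300)][0];ys,xs=np.nonzero(m);
top={u:ys[xs==u].min() for u in set(xs)};bot={u:ys[xs==u].max() for u in set(xs)};u=np.array(sorted(top))
q=np.polyfit(u,[top[i] for i in u],1);q2=np.polyfit(u,[bot[i] for i in u],1);print("lip px",u.min(),u.max(),q,q2)
for uu in(u.min(),u.max()):print(onz(t,[(uu,np.polyval(q,uu)-.5)],.073).round(4),onz(t,[(uu,np.polyval(q2,uu)+.5)],.07).round(4))
# cup rim by depth
yy,xx=np.mgrid[145:200,275:335];Q=deep(t,np.c_[xx.ravel(),yy.ravel()]);Q=Q[(Q[:,2]>.085)&(Q[:,2]<.112)];
(cx,cy),r=cv2.minEnclosingCircle(np.float32(Q[:,:2]));print("cup",cx,cy,r,np.median(Q[:,2]))
w=t["image"][110:230,260:420];cv2.imwrite("pics/crop2.png",cv2.resize(w,(800,600),interpolation=cv2.INTER_CUBIC)[:,:,::-1])
E
```

```text
{'px': array([278., 221.]), 'o': array([ 0.4983, -0.0035]), 'rect': array([0.4604, 0.0108]), 'size': (44, 110), 'mid': array([0.46  , 0.0109]), 'yaw': np.float64(-18.5), 'V': np.float64(68.0)}
{'px': array([170., 223.]), 'o': array([0.4965, 0.291 ]), 'rect': array([0.4571, 0.2956]), 'size': (46, 110), 'mid': array([0.4563, 0.2958]), 'yaw': np.float64(-8.1), 'V': np.float64(51.0)}
{'px': array([217., 233.]), 'o': array([0.4679, 0.1631]), 'rect': array([0.4283, 0.1641]), 'size': (45, 107), 'mid': array([0.4279, 0.1641]), 'yaw': np.float64(-2.2), 'V': np.float64(61.0)}
{'px': array([204., 296.]), 'o': array([0.2995, 0.1973]), 'rect': array([0.2886, 0.2341]), 'size': (44, 111), 'mid': array([0.2883, 0.2343]), 'yaw': np.float64(-72.1), 'V': np.float64(185.0)}
two (277.8, 221) (array([ 0.49826046, -0.00312316,  0.02681075]), np.float64(0.0009924028676416047))
two (170.5, 223.2) (array([0.49641926, 0.29115966, 0.02736554]), np.float64(0.0002355008363900166))
two (217.2, 232.9) (array([0.46787276, 0.16317208, 0.02740625]), np.float64(4.581302615369257e-05))
two (357.2, 175.6) (array([ 0.6083
[... 273 characters left out ...]

two (384.8, 251.8) (array([ 0.41009363, -0.29992268,  0.00901955]), np.float64(0.0009481629878258215))
driver [ 0.5721 -0.284 ] yellow [ 0.5801 -0.3266] yaw 99.6 -0.037 0.036
driver [ 0.4883 -0.2755] yellow [ 0.4912 -0.3191] yaw 94.8 -0.036 0.036
driver [ 0.4097 -0.2975] yellow [ 0.4044 -0.3406] yaw 83.0 -0.037 0.036
deck plane [ 0.40600793  0.01559651 -0.18008918] 0.9814285714285714 slope 22.11227016621195 dir 2.1998951030631972
lip px 140 267 [-4.79880059e-02  1.99796809e+02] [-4.64658487e-02  2.02658925e+02]
[[0.574  0.3636 0.073 ]] [[0.5635 0.3641 0.07  ]]
[[0.5865 0.025  0.073 ]] [[0.5754 0.0252 0.07  ]]
cup 0.630959689617157 -0.07214569300413132 0.04229406267404556 0.09824881598982116
```

View pics/crop2.png

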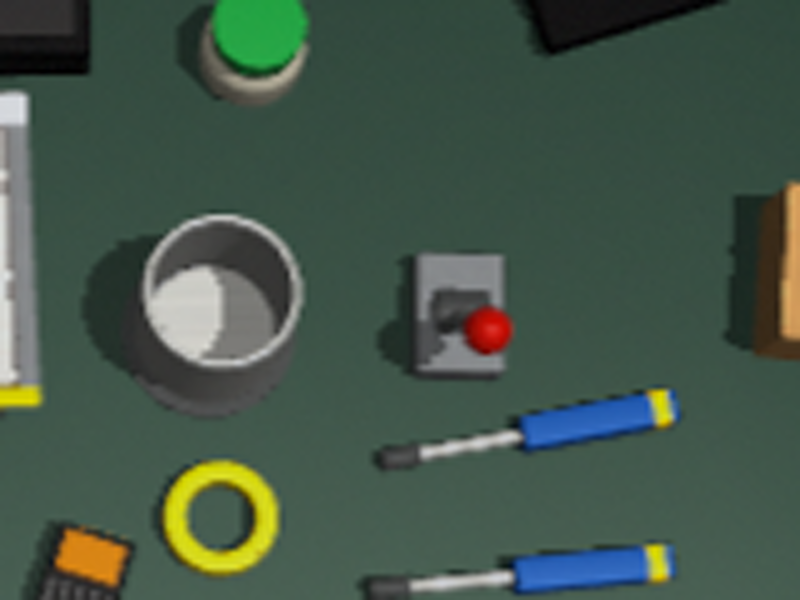

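Request:
play_rows(targets=[[[0,0,0,-7.5,1],[0,0,0,-7.5,1],[-0.0236,-0.0295,0,0,1],[-0.0236,-0.0295,0,0,1],[-0.0236,-0.0295,0,0,1],[-0.0236,-0.0295,0,0,1],[-0.0236,-0.0295,0,0,1],[-0.0236,-0.0295,0,0,1]]])

```text
time_s: 0.95
eef_pos: [0.3809, 0.4239, 0.2304]
tcp_rot: [-180.0, -0.0, 171.9]
ft_force: [0.8, 0.3, -0.4]
width: 0.0941
gripper_force: 0.0
```

Request:
play_rows(targets=[[[-0.0236,-0.0295,0,0,1],[-0.0236,-0.0295,0,0,1],[-0.0236,-0.0295,0.02,0,1],[-0.0236,-0.0295,0.02,0,1],[0,0,0,0,1],[0,0,0,0,1]]])

```text
time_s: 1.55
eef_pos: [0.4571, 0.2946, 0.1901]
tcp_rot: [-180.0, -0.0, 171.8]
ft_force: [-0.2, 1.3, -0.4]
width: 0.094
gripper_force: 0.0
```

```bash
cat >> h.py <<'E'
def to(x,y,z,yaw):
    o=manip.get_obs();y0=o["tcp_rot"][2];turn=-((yaw-y0+180)%360-180);a=np.radians(yaw)
    d=np.array([x,y,z])-o["eef_pos"]
    print("turn %.1f then shift x %.4f y %.4f z %.4f"%(turn,d[0]*np.cos(a)+d[1]*np.sin(a),d[0]*np.sin(a)-d[1]*np.cos(a),-d[2]))
E
python3 - <<'E'
from h import *
c=cap("wrist");cv2.imwrite("pics/w1.png",c["image"][:,:,::-1])
for ce,a,m in blobs(c,"orange",200):print(ce,a,onz(c,[ce],.028).round(4))
h=cv2.cvtColor(c["image"],cv2.COLOR_RGB2HSV);m=((h[...,2]<75)&(h[...,1]<90)).astype(np.uint8)
for ct in cv2.findContours(m,0,2)[0]:
    if cv2.contourArea(ct)>3000:
        P=onz(c,ct[:,0].astype(float),.028);r=cv2.minAreaRect(np.float32(P[:,:2]*1000));print(cv2.contourArea(ct),r)
to(.4571,.2956,.030,171.9)
E
```

```text
[153.47787611 230.52212389] 226 [[0.4688 0.1597 0.028 ]]
[286.46666667 239.58738739] 555 [[0.4975 0.293  0.028 ]]
55182.0 ((577.6477661132812, 270.436279296875), (762.2864379882812, 359.6847839355469), 81.99954223632812)
4546.0 ((427.99383544921875, 171.30348205566406), (59.079898834228516, 108.60256958007812), 87.86405181884766)
turn -0.0 then shift x -0.0002 y -0.0001 z 0.1606
```

View pics/w1.png

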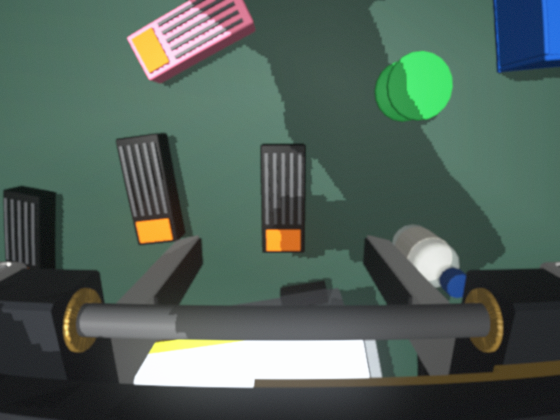

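Request:
play_rows(targets=[[[0,0,0.04,0,1],[0,0,0.04,0,1],[0,0,0.04,0,1],[0,0,0.03,0,1],[0,0,0.01,0,1],[0,0,0,0,0.3],[0,0,0,0,0.3],[0,0,0,0,0.3]]], force=12)

```text
time_s: 2.4
eef_pos: [0.4578, 0.2961, 0.0321]
tcp_rot: [179.9, 0.1, 171.9]
ft_force: [0.9, -1.1, 0.2]
width: 0.0732
gripper_force: 0.0
```

Request:
play_rows(targets=[[[0,0,0,0,0.3],[0,0,0,0,0.3],[0,0,-0.02,0,0.3],[0,0,-0.04,0,0.3],[0,0,-0.04,0,0.3],[0,0,-0.04,0,0.3],[0,0,0,-5,0.3],[0,0,0,-5.3,0.3]]])

```text
time_s: 3.2
eef_pos: [0.4576, 0.2957, 0.1724]
tcp_rot: [179.9, 0.1, -177.6]
ft_force: [0.4, -0.5, -0.1]
width: 0.0283
gripper_force: 0.0
```

```bash
python3 - <<'E'
from h import *
t=cap("top")
for m in modules(t):print(m)
o=np.array([.645,.1967,.085]);a=np.radians(2.1)
for y in(.095,0,-.095):
    p=o[:2]+(-.0145-.0+.0)*np.array([np.cos(a),np.sin(a)])+y*np.array([-np.sin(a),np.cos(a)]);print(y,p.round(4))
to(.631-.095*np.sin(a),.1967+.095,.155,182.1)
E
```

```text
{'px': array([278., 221.]), 'o': array([ 0.4983, -0.0034]), 'rect': array([0.4604, 0.0108]), 'size': (44, 110), 'mid': array([0.46  , 0.0109]), 'yaw': np.float64(-18.6), 'V': np.float64(66.0)}
{'px': array([217., 233.]), 'o': array([0.4678, 0.1636]), 'rect': array([0.4283, 0.1641]), 'size': (45, 107), 'mid': array([0.4278, 0.1641]), 'yaw': np.float64(-2.1), 'V': np.float64(60.0)}
{'px': array([204., 296.]), 'o': array([0.2995, 0.1973]), 'rect': array([0.296 , 0.2107]), 'size': (44, 62), 'mid': array([0.2972, 0.2096]), 'yaw': np.float64(-80.0), 'V': np.float64(194.0)}
0.095 [0.627  0.2911]
0 [0.6305 0.1962]
-0.095 [0.634  0.1012]
turn 0.6 then shift x -0.1700 y -0.0100 z 0.0167
```

```bash
cat >> h.py <<'E'
def wmod(z=.028,save=None):
    c=cap("wrist")
    if save:cv2.imwrite(save,c["image"][:,:,::-1])
    h=cv2.cvtColor(c["image"],cv2.COLOR_RGB2HSV)
    for ce,a,m in blobs(c,"orange",150):
        print(ce.round(),a,onz(c,[ce],z).round(4),end=" ")
        ys,xs=np.nonzero(m);P=onz(c,np.c_[xs,ys],z)[:,:2];r=cv2.minAreaRect(np.float32(P*1000));print([np.round(q,1) for q in r])
    return c
E
python3 - <<'E'
from h import *
c=wmod(save="pics/w2.png")
to(.4571,.2956,.030,171.9)
E
```

```text
[140. 210.] 183 [[0.4687 0.1611 0.028 ]] [array([468.8, 160. ]), array([37. , 24.8]), np.float64(88.1)]
[277. 245.] 695 [[0.4974 0.2931 0.028 ]] [array([497.5, 289.5]), array([36.2, 24.4]), np.float64(81.9)]
turn 10.4 then shift x 0.0001 y 0.0003 z 0.1412
```

View pics/w2.png

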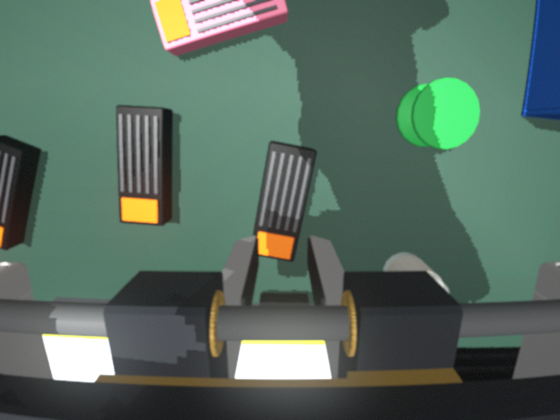

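Request:
play_rows(targets=[[[0,0,0,5.2,0.75],[0,0,0,5.2,0.75],[0,0,0.02,0,0.75],[0,0,0.03,0,0.75],[0,0,0.04,0,0.75],[0,0,0.04,0,0.75],[0,0,0.011,0,0.75],[0,0,0,0,0.3]]])

```text
time_s: 4.1
eef_pos: [0.4564, 0.2946, 0.0285]
tcp_rot: [-179.9, -0.1, 171.7]
ft_force: [-0.2, 0.0, 1.0]
width: 0.0654
gripper_force: 0.0
```

Request:
play_rows(targets=[[[0,0,0,0,0.3],[0,0,0,0,0.3],[0,0,0,0,0.3],[0,0,0,0,0.3],[0,0,0,0,0.3],[0,0,0,0,0.3]]])

```text
time_s: 4.7
eef_pos: [0.4578, 0.2957, 0.031]
tcp_rot: [179.9, 0.1, 171.7]
ft_force: [-1.0, -1.0, 10.2]
width: 0.044
gripper_force: 12.0
```

Request:
play_rows(targets=[[[0,0,-0.02,0,0.3],[0,0,-0.04,0,0.3],[0,0,-0.04,0,0.3],[0,0,-0.04,0,0.3],[0,0,0,-5,0.3],[0,0,0,-5,0.3]]])

```text
time_s: 5.3
eef_pos: [0.4576, 0.2957, 0.1718]
tcp_rot: [179.9, 0.2, -178.1]
ft_force: [-0.3, -0.2, -3.0]
width: 0.0439
gripper_force: 12.0
```

Request:
play_rows(targets=[[[-0.034,-0.002,0,0,0.3],[-0.034,-0.002,0,0,0.3],[-0.034,-0.002,0,0,0.3],[-0.034,-0.002,0,0,0.3],[-0.034,-0.0026,0.01,0,0.3],[0,0,0.018,0,0.3],[0,0,0.004,0,0.3],[0,0,0.004,0,0.3]]])

```text
time_s: 6.1
eef_pos: [0.6271, 0.2896, 0.1342]
tcp_rot: [-180.0, -0.0, -178.2]
ft_force: [-2.1, -5.6, 18.0]
width: 0.0428
gripper_force: 12.1
```

Request:
play_rows(targets=[[[0,0,0.004,0,0.3],[0,0,0.004,0,0.3],[0,0,0.004,0,0.3],[0,0,0.004,0,0.3],[0,0,0.003,0,0.3],[0,0,0.003,0,0.3],[0,0,0.002,0,0.3],[0,0,0,0,0.3]]], force=8)

```text
time_s: 6.9
eef_pos: [0.628, 0.2896, 0.1118]
tcp_rot: [180.0, 0.2, -178.2]
ft_force: [2.0, -4.9, 5.7]
width: 0.0441
gripper_force: 8.0
```

```bash
python3 - <<'E'
from h import *
c=cap("scene");cv2.imwrite("pics/s2.png",cv2.resize(c["image"][170:320,200:420],(800,545),interpolation=cv2.INTER_CUBIC)[:,:,::-1])
E
```

```text
(no output)
```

View pics/s2.png

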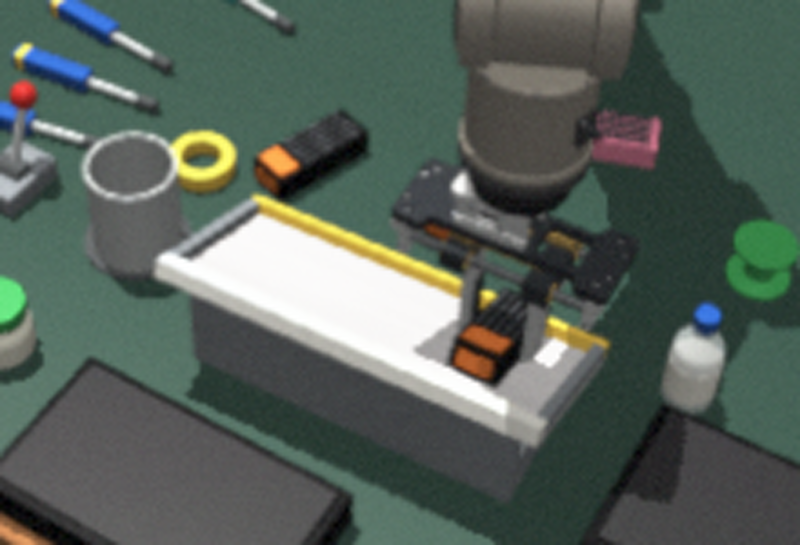

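Request:
play_rows(targets=[[[0.0019,0,0.0007,0,0.3],[0.0019,0,0.0007,0,0.3],[0.001,0,0.0004,0,0.3],[0,0,0,0,0.3]]])

```text
time_s: 7.35
eef_pos: [0.6246, 0.2896, 0.1108]
tcp_rot: [179.9, 0.3, -178.3]
ft_force: [7.5, -3.6, 7.6]
width: 0.0439
gripper_force: 8.0
```

Request:
play_rows(targets=[[[0.0014,0,0.0006,0,0.3],[0,0,0,0,0.3]]])

```text
time_s: 7.55
eef_pos: [0.6232, 0.2896, 0.1102]
tcp_rot: [179.9, 0.3, -178.3]
ft_force: [7.3, -3.7, 7.9]
width: 0.044
gripper_force: 8.0
```

Request:
play_rows(targets=[[[0,0,0,0,0.65],[0,0,0,0,0.65],[0,0,0,0,0.65],[0,0,-0.03,0,0.75],[0,0,-0.04,0,0.75],[0.04,-0.025,-0.02,0,0.75],[0.04,-0.025,0,0,0.75],[0.04,-0.025,0,0,0.75]]])

```text
time_s: 8.35
eef_pos: [0.5029, 0.211, 0.197]
tcp_rot: [180.0, 0.0, -178.2]
ft_force: [0.2, 0.8, 0.5]
width: 0.0706
gripper_force: 0.0
```

```bash
cat >> h.py <<'E'
D0=np.array([.645,.1967,.085]);_a,_b=np.radians(2.1),np.radians(22)
RD=R.from_euler("zy",[2.1,-22],degrees=True).as_matrix()   # columns: deck axes in world
def ondeck(c,px,h):   # pixel ray onto plane h above the deck face -> deck coords
    o,d=ray(c,px);o=(o-D0)@RD;d=d@RD;return o+d*((h-o[2])/d[:,2])[:,None]
def deckcheck(c,x0=-.07,x1=.07,h=.028):
    hs=cv2.cvtColor(c["image"],cv2.COLOR_RGB2HSV)
    poly=proj(c,[D0+RD@np.array(p) for p in[(-.062,-.15,.0),(.066,-.15,.0),(.066,.155,.0),(-.062,.155,.0)]]).astype(np.int32)
    m=np.zeros(hs.shape[:2],np.uint8);cv2.fillPoly(m,[poly],1)
    v=((hs[...,2]<130)|(hs[...,1]>150)).astype(np.uint8)*m
    v=cv2.morphologyEx(v,cv2.MORPH_OPEN,np.ones((3,3),np.uint8))
    for ct in cv2.findContours(v,0,cv2.CHAIN_APPROX_NONE)[0]:
        if cv2.contourArea(ct)<100:continue
        P=ondeck(c,ct[:,0].astype(float),h);r=cv2.minAreaRect(np.float32(P[:,:2]*1000));print("deck obj",[np.round(q,1) for q in r],"x",P[:,0].min().round(4),P[:,0].max().round(4))
    for ce,a,_ in blobs(c,"orange",20):
        p=ondeck(c,[ce],h)[0]
        if abs(p[0])<.1 and abs(p[1])<.17:print(" orange",a,p.round(4))
E
python3 - <<'E'
from h import *
t=cap("top");deckcheck(t);cv2.imwrite("pics/t3.png",cv2.resize(t["image"][110:260,120:320],(800,600),interpolation=cv2.INTER_CUBIC)[:,:,::-1])
for m in modules(t):print(m)
to(.4283,.1641,.030,177.9)
E
```

```text
deck obj [array([-29.2, 111.7]), array([55.8, 77.6]), np.float64(0.5)] x -0.0572 -0.0013
deck obj [array([16.4, 69.7]), array([164.9,  75.4]), np.float64(50.2)] x -0.0565 0.0708
{'px': array([278., 221.]), 'o': array([ 0.4983, -0.0035]), 'rect': array([0.4604, 0.0108]), 'size': (44, 110), 'mid': array([0.46  , 0.0109]), 'yaw': np.float64(-18.5), 'V': np.float64(66.0)}
{'px': array([217., 233.]), 'o': array([0.4678, 0.1634]), 'rect': array([0.4309, 0.1622]), 'size': (101, 41), 'mid': array([0.4452, 0.1576]), 'yaw': np.float64(11.9), 'V': np.float64(66.0)}
turn 3.8 then shift x 0.0669 y -0.0444 z 0.1659
```

View pics/t3.png

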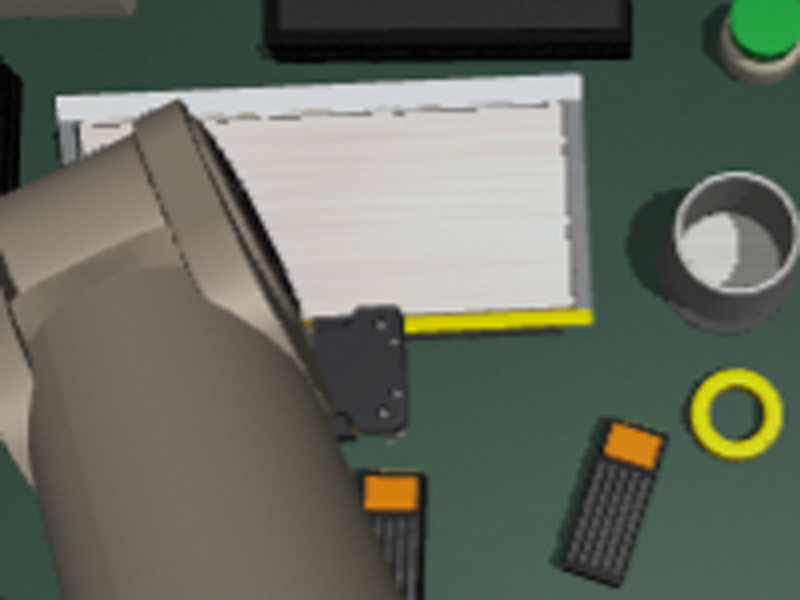

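Request:
play_rows(targets=[[[0,0,0,3.8,0.75],[0.033,-0.022,0,0,0.75],[0.034,-0.0224,0.02,0,0.75],[0,0,0.045,0,0.75],[0,0,0.045,0,0.75],[0,0,0.04,0,0.75],[0,0,0.015,0,0.75],[0,0,0,0,0.3]]], force=12)

```text
time_s: 9.2
eef_pos: [0.4344, 0.1691, 0.0297]
tcp_rot: [-179.9, -0.2, 178.0]
ft_force: [0.8, 0.1, 0.8]
width: 0.0654
gripper_force: 0.0
```

Request:
play_rows(targets=[[[0,0,0,0,0.3],[0,0,0,0,0.3],[0,0,0,0,0.3],[0,0,0,0,0.3],[0,0,0,0,0.3],[0,0,0,0,0.3]]])

```text
time_s: 9.8
eef_pos: [0.4365, 0.17, 0.0327]
tcp_rot: [179.9, 0.1, 178.0]
ft_force: [-1.5, -1.3, 10.0]
width: 0.0439
gripper_force: 11.9
```

Request:
play_rows(targets=[[[0,0,-0.02,0,0.3],[0,0,-0.04,0,0.3],[0,0,-0.04,0,0.3],[0,0,-0.04,0,0.3],[0,0,0,-4,0.3],[0,0,0,0,0.3]]])

```text
time_s: 10.4
eef_pos: [0.4363, 0.1701, 0.1731]
tcp_rot: [179.9, 0.1, -177.9]
ft_force: [-0.7, -0.1, -2.9]
width: 0.0441
gripper_force: 11.9
```

```bash
python3 - <<'E'
from h import *
x=-.0133
p=D0+np.array([np.cos(_a)*x,np.sin(_a)*x,0]);to(p[0],p[1],.145,-177.9)
E
```

```text
Traceback (most recent call last):
NameError: name '_a' is not defined
```

Request:
play_rows(targets=[[[-0.04,0.004,0,0,0.3],[-0.04,0.004,0,0,0.3],[-0.04,0.004,0,0,0.3],[-0.04,0.004,0,0,0.3],[-0.0437,0.003,0.01,0,0.3],[0,0,0.018,0,0.3],[0,0,0.006,0,0.3],[0,0,0.004,0,0.3]]])

```text
time_s: 11.2
eef_pos: [0.6374, 0.1954, 0.1323]
tcp_rot: [-180.0, -0.2, -178.1]
ft_force: [-4.3, -0.5, 2.4]
width: 0.0437
gripper_force: 12.0
```

Request:
play_rows(targets=[[[0,0,0.003,0,0.3],[0,0,0.003,0,0.3],[0,0,0.003,0,0.3],[0,0,0.003,0,0.3],[0,0,0.003,0,0.3],[0,0,0.003,0,0.3],[0,0,0.002,0,0.3],[0,0,0,0,0.3]]], force=8)

```text
time_s: 12.0
eef_pos: [0.6397, 0.1958, 0.1142]
tcp_rot: [180.0, 0.1, -178.0]
ft_force: [0.2, 1.1, 4.2]
width: 0.044
gripper_force: 8.0
```

Request:
play_rows(targets=[[[0.0019,0,0.0007,0,0.3],[0.0019,0,0.0007,0,0.3],[0.0019,0,0.0007,0,0.3],[0.0009,0,0.0004,0,0.3],[0,0,0,0,0.3]]])

```text
time_s: 12.5
eef_pos: [0.6346, 0.1956, 0.1125]
tcp_rot: [179.9, 0.3, -178.1]
ft_force: [7.8, -0.5, 7.9]
width: 0.0442
gripper_force: 8.0
```

Request:
play_rows(targets=[[[0,0,0,0,0.65],[0,0,0,0,0.65],[0,0,0,0,0.65],[0,0,-0.03,0,0.75],[0,0,-0.04,0,0.75],[0.04,-0.04,-0.02,0,0.75],[0.04,-0.04,0,0,0.75],[0.04,-0.04,0,0,0.75]]])

```text
time_s: 13.3
eef_pos: [0.5305, 0.0868, 0.1979]
tcp_rot: [180.0, 0.0, -178.0]
ft_force: [1.4, -0.6, -0.2]
width: 0.0708
gripper_force: 0.0
```

```bash
sed -i 's/_a,_b=/A2,B2=/' h.py; python3 - <<'E'
from h import *
t=cap("top")
for m in modules(t):print(m)
to(.4604,.0108,.030,161.5)
E
```

```text
{'px': array([204., 296.]), 'o': array([0.2997, 0.1978]), 'rect': array([0.2881, 0.2354]), 'size': (44, 109), 'mid': array([0.288 , 0.2365]), 'yaw': np.float64(-70.9), 'V': np.float64(149.0)}
turn 20.2 then shift x 0.0395 y -0.0863 z 0.1672
```

Request:
play_rows(targets=[[[0,0,0,6.7,0.75],[0,0,0,6.7,0.75],[0,0,0,6.8,0.75],[0.013,-0.029,0,0,0.75],[0.013,-0.029,0,0,0.75],[0.0135,-0.0283,0,0,0.75],[0,0,0,0,0.75]]])

```text
time_s: 14.05
eef_pos: [0.4648, 0.0156, 0.1976]
tcp_rot: [-180.0, -0.1, 161.6]
ft_force: [-0.3, 0.4, 0.9]
width: 0.0708
gripper_force: 0.0
```

```bash
python3 - <<'E'
from h import *
c=wmod(save="pics/w3.png")
h=cv2.cvtColor(c["image"],cv2.COLOR_RGB2HSV)
t=cap("top");
for m in modules(t):print(m)
deckcheck(t)
to(.4604,.0108,.030,161.5)
E
```

```text
[280. 236.] 172 [[0.5009 0.0007 0.028 ]] [array([498.9,  -4.8]), array([35.6, 24. ]), np.float64(71.6)]
{'px': array([204., 296.]), 'o': array([0.3   , 0.1974]), 'rect': array([0.2886, 0.2341]), 'size': (44, 111), 'mid': array([0.2884, 0.2343]), 'yaw': np.float64(-72.0), 'V': np.float64(144.0)}
deck obj [array([ -34.1, -112.4]), array([43.7, 75.8]), np.float64(1.4)] x -0.0566 -0.0123
deck obj [array([-4.9, 92.9]), array([ 49.4, 103.7]), np.float64(89.6)] x -0.0569 0.047
deck obj [array([-6.3, -0.3]), array([ 52.8, 102.6]), np.float64(87.4)] x -0.0576 0.0458
 orange 123 [0.0295 0.0005 0.028 ]
 orange 118 [0.0293 0.0954 0.028 ]
turn 0.2 then shift x 0.0041 y -0.0092 z 0.1680
```

View pics/w3.png

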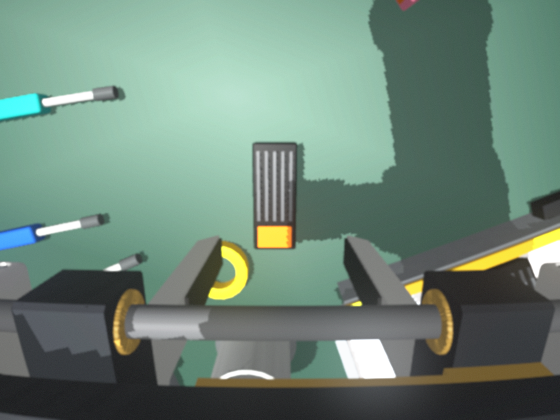

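Request:
play_rows(targets=[[[0.004,-0.009,0,0,0.75],[0,0,0.03,0,0.75],[0,0,0.035,0,0.75],[0,0,0.035,0,0.75],[0,0,0.035,0,0.75],[0,0,0.023,0,0.75],[0,0,0.01,0,0.75],[0,0,0,0,0.3]]], force=12)

```text
time_s: 14.95
eef_pos: [0.4601, 0.0109, 0.0288]
tcp_rot: [-179.9, -0.1, 161.8]
ft_force: [0.4, 0.6, 0.3]
width: 0.0654
gripper_force: 0.0
```

Request:
play_rows(targets=[[[0,0,0,0,0.3],[0,0,0,0,0.3],[0,0,0,0,0.3],[0,0,0,0,0.3],[0,0,0,0,0.3],[0,0,0,0,0.3]]])

```text
time_s: 15.55
eef_pos: [0.4613, 0.0111, 0.0308]
tcp_rot: [179.9, 0.1, 161.8]
ft_force: [-1.5, -0.4, 10.5]
width: 0.044
gripper_force: 12.0
```

Request:
play_rows(targets=[[[0,0,-0.02,0,0.3],[0,0,-0.04,0,0.3],[0,0,-0.04,0,0.3],[0,0,-0.04,0,0.3],[0,0,0,-7,0.3],[0,0,0,-7,0.3],[0,0,0,-6.5,0.3],[0,0,0,0,0.3]]])

```text
time_s: 16.35
eef_pos: [0.4606, 0.011, 0.1703]
tcp_rot: [180.0, 0.0, -177.6]
ft_force: [0.1, -0.6, -1.9]
width: 0.044
gripper_force: 12.0
```

```bash
python3 - <<'E'
from h import *
p=D0+RD@np.array([0,-.095,0])+np.array([-.0133,-.0005,0]);to(p[0],p[1],.145,-177.9)
E
```

```text
turn 0.3 then shift x -0.1775 y 0.0838 z 0.0253
```

Request:
play_rows(targets=[[[-0.035,0.0168,0,0.3,0.3],[-0.035,0.0168,0,0,0.3],[-0.035,0.0168,0,0,0.3],[-0.035,0.0168,0,0,0.3],[-0.0375,0.0166,0.01,0,0.3],[0,0,0.015,0,0.3],[0,0,0.006,0,0.3],[0,0,0.004,0,0.3]]])

```text
time_s: 17.15
eef_pos: [0.634, 0.1002, 0.1341]
tcp_rot: [-180.0, -0.1, -178.2]
ft_force: [0.3, -0.2, -1.4]
width: 0.0441
gripper_force: 12.0
```

Request:
play_rows(targets=[[[0,0,0.004,0,0.3],[0,0,0.004,0,0.3],[0,0,0.004,0,0.3],[0,0,0.004,0,0.3],[0,0,0.004,0,0.3],[0,0,0.003,0,0.3],[0,0,0.002,0,0.3],[0,0,0,0,0.3]]], force=8)

```text
time_s: 17.95
eef_pos: [0.6357, 0.101, 0.11]
tcp_rot: [180.0, 0.1, -178.0]
ft_force: [1.5, -1.3, 2.8]
width: 0.0441
gripper_force: 8.0
```

Request:
play_rows(targets=[[[0.0019,0,0.0007,0,0.3],[0.0019,0,0.0007,0,0.3],[0.0019,0,0.0007,0,0.3],[0.0009,0,0.0004,0,0.3],[0,0,0,0,0.3]]])

```text
time_s: 18.45
eef_pos: [0.6309, 0.101, 0.1086]
tcp_rot: [180.0, 0.3, -178.0]
ft_force: [7.7, -0.6, 7.2]
width: 0.0439
gripper_force: 8.0
```

Request:
play_rows(targets=[[[0,0,0,0,0.65],[0,0,0,0,0.65],[0,0,0,0,0.65],[0,0,-0.03,0,0.75],[0,0,-0.04,0,0.75],[0.04,-0.03,-0.03,0,0.75],[0.04,-0.03,-0.02,0,0.75],[0.04,-0.03,0,0,0.75]]])

```text
time_s: 19.25
eef_pos: [0.5198, 0.0128, 0.2234]
tcp_rot: [180.0, 0.2, -178.0]
ft_force: [-0.5, -0.1, 0.4]
width: 0.0704
gripper_force: 0.0
```

Request:
play_rows(targets=[[[0.02,-0.04,0,8,0.5],[0,-0.04,0,8,0.5],[0,-0.04,0,8,0.5],[0,-0.04,0,8,0.5],[0,-0.04,0,8,0.5],[0,0,0,8,0.5],[0,0,0,8,0.5],[0,0,0,8,0.5]]])

```text
time_s: 20.05
eef_pos: [0.452, -0.1777, 0.2215]
tcp_rot: [-180.0, -0.0, 117.6]
ft_force: [0.1, -0.1, 0.5]
width: 0.0466
gripper_force: 0.0
```

```bash
cat >> h.py <<'E'
def drivers(c,z=.02,lo=100):
    Y=[b[0] for b in blobs(c,"yellow",8)]
    for ce,a,m in blobs(c,"blue",lo):
        ys,xs=np.nonzero(m);P=onz(c,np.c_[xs,ys],z)[:,:2];mid=P.mean(0);ax=np.linalg.eigh(np.cov((P-mid).T))[1][:,1]
        yp=min(Y,key=lambda q:np.linalg.norm(q-ce));y=onz(c,[yp],z)[0,:2];ax*=-np.sign(ax@(y-mid))
        e=(P-mid)@ax;print("driver px",ce.round(),a,"mid",mid.round(4),"yellow",y.round(4),"yaw",np.degrees(np.arctan2(ax[1],ax[0])).round(1),"half",e.min().round(3),e.max().round(3))
E
python3 - <<'E'
from h import *
t=cap("top");deckcheck(t);drivers(t);
cv2.imwrite("pics/t4.png",cv2.resize(t["image"][110:290,120:420],(800,480),interpolation=cv2.INTER_CUBIC)[:,:,::-1])
print(manip.get_obs()["joint_positions"].round())
E
```

```text
deck obj [array([-4.9, 92.9]), array([ 49.4, 103.7]), np.float64(89.6)] x -0.0569 0.047
deck obj [array([-5.9, -0. ]), array([ 48.1, 103.3]), np.float64(89.7)] x -0.0576 0.0458
deck obj [array([ -6.1, -93.4]), array([ 46. , 103.3]), np.float64(89.7)] x -0.0579 0.0454
 orange 123 [ 0.0291 -0.0944  0.028 ]
 orange 123 [0.0295 0.0005 0.028 ]
 orange 120 [0.0292 0.0955 0.028 ]
driver px [ 41. 299.] 2836 mid [0.3004 0.6302] yellow [0.5844 0.203 ] yaw 84.5 half -0.084 0.114
[-18.   7.  36. 118.  -5.  56.  47.]
```

View pics/t4.png

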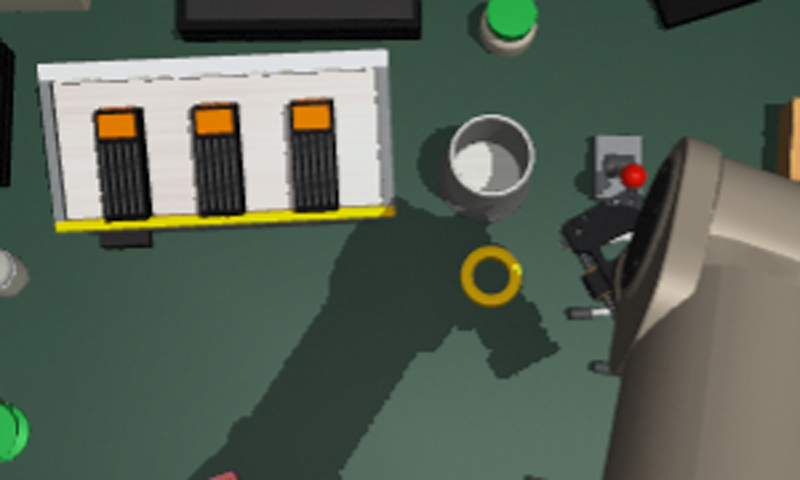

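```bash
python3 - <<'E'
from h import *
c=cap("wrist");drivers(c);cv2.imwrite("pics/w4.png",c["image"][:,:,::-1])
to(.4912,-.3191,.2,95)
E
```

```text
driver px [272. 279.] 292 mid [ 0.4878 -0.2745] yellow [ 0.5802 -0.3281] yaw 94.4 half -0.041 0.037
driver px [330. 299.] 100 mid [ 0.5615 -0.2661] yellow [ 0.5802 -0.3281] yaw 117.9 half -0.009 0.012
turn 22.8 then shift x -0.1445 y 0.0265 z 0.0214
```

View pics/w4.png

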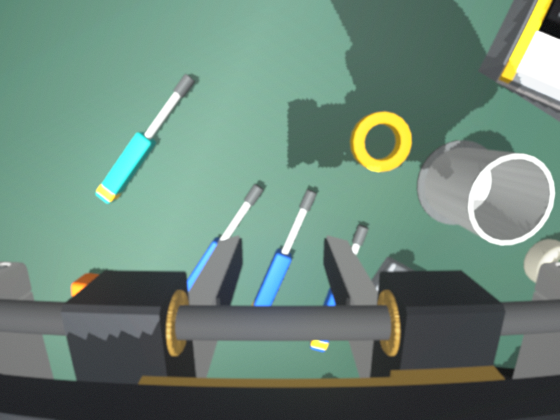

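Request:
play_rows(targets=[[[0,0,0,7.6,0.5],[0,0,0,7.6,0.5],[0,0,0,7.6,0.5],[-0.036,0.0066,0,0,0.5],[-0.036,0.0066,0,0,0.5],[-0.036,0.0066,0,0,0.5],[-0.0365,0.0066,0,0,0.5],[0,0,0,0,0.5]]], force=5)

```text
time_s: 20.95
eef_pos: [0.4916, -0.3233, 0.2213]
tcp_rot: [-179.9, 0.1, 95.2]
ft_force: [-0.7, 0.5, 0.7]
width: 0.0468
gripper_force: 0.0
```

```bash
python3 - <<'E'
from h import *
t=cap("top");drivers(t,lo=60)
to(.4912,-.3191,.028,95)
E
```

```text
driver px [377. 194.] 190 mid [ 0.5722 -0.284 ] yellow [ 0.5801 -0.3266] yaw 99.6 half -0.036 0.036
driver px [110. 208.] 60 mid [0.5431 0.4592] yellow [0.5844 0.2011] yaw 64.2 half -0.014 0.013
driver px [376. 223.] 189 mid [ 0.4886 -0.2766] yellow [ 0.4916 -0.319 ] yaw 93.8 half -0.035 0.037
driver px [385. 252.] 200 mid [ 0.4095 -0.2978] yellow [ 0.4096 -0.3406] yaw 83.0 half -0.037 0.036
driver px [ 45. 298.] 3264 mid [0.3005 0.6187] yellow [0.5844 0.2011] yaw 87.7 half -0.096 0.122
turn 0.2 then shift x 0.0020 y 0.0001 z 0.1930
```

Request:
play_rows(targets=[[[0.002,0,0.04,0,0.5],[0,0,0.04,0,0.5],[0,0,0.04,0,0.5],[0,0,0.04,0,0.5],[0,0,0.025,0,0.5],[0,0,0.008,0,0.5],[0,0,0,0,0.1],[0,0,0,0,0.1]]])

```text
time_s: 21.8
eef_pos: [0.4921, -0.3172, 0.0298]
tcp_rot: [179.9, 0.0, 95.2]
ft_force: [0.2, -0.4, 0.7]
width: 0.0346
gripper_force: 0.0
```

Request:
play_rows(targets=[[[0,0,0,0,0.1],[0,0,0,0,0.1],[0,0,0,0,0.1],[0,0,0,0,0.1],[0,0,0,0,0.1],[0,0,0,0,0.1]]])

```text
time_s: 22.4
eef_pos: [0.4923, -0.3173, 0.0297]
tcp_rot: [179.9, 0.0, 95.2]
ft_force: [-0.1, 1.4, 7.3]
width: 0.0205
gripper_force: 5.0
```

Request:
play_rows(targets=[[[0,0,-0.02,0,0.1],[0,0,-0.03,0,0.1],[0,0,-0.04,0,0.1],[0,0,-0.04,0,0.1],[0,0,-0.04,0,0.1],[0,0,-0.04,0,0.1],[0,0,-0.04,0,0.1],[0,0,-0.02,0,0.1]]], force=3)

```text
time_s: 23.2
eef_pos: [0.4919, -0.3178, 0.3024]
tcp_rot: [179.8, 0.1, 95.1]
ft_force: [-0.1, -0.3, -1.2]
width: 0.02
gripper_force: 3.0
```

```bash
python3 - <<'E'
from h import *
c=cap("scene");cv2.imwrite("pics/s5.png",cv2.resize(c["image"][130:270,130:330],(800,560),interpolation=cv2.INTER_CUBIC)[:,:,::-1])
E
```

```text
(no output)
```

View pics/s5.png

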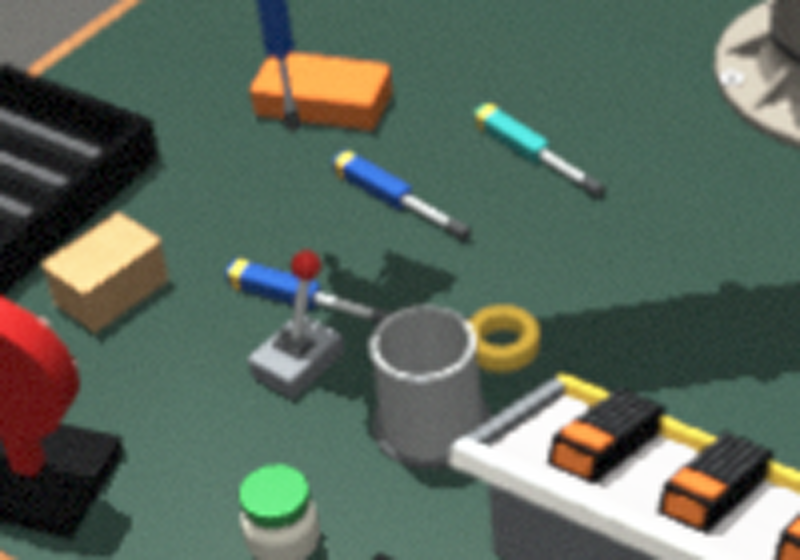

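```bash
python3 - <<'E'
from h import *
c=cap("scene");t=cap("top")
print("scene tip if vertical",proj(c,[[.492,-.318,.122],[.492,-.318,.19]]),"top",proj(t,[[.492,-.318,.122],[.492,-.318,.19]]))
h=cv2.cvtColor(c["image"],cv2.COLOR_RGB2HSV)
m=(h[...,2]<70)&(h[...,1]<110);m[:145]=0;m[168:]=0;m[:,:195]=0;m[:,209:]=0;ys,xs=np.nonzero(m);print(xs.mean(),ys.mean(),ys.max(),len(xs))
to(.631,-.094,.33,95)
E
```

```text
scene tip if vertical [[203.07336089 161.43129918]
 [200.77188311 146.12569715]] top [[401.35675221 217.0673053 ]
 [409.72903429 213.19473518]]
202.23809523809524 159.66666666666666 161 21
turn 0.2 then shift x 0.2102 y 0.1581 z -0.0302
```

Request:
play_rows(targets=[[[0,0,-0.015,0,0.1],[0.01,0.008,-0.015,0,0.1],[0.025,0.019,0,0,0.1],[0.035,0.0265,0,0,0.1],[0.035,0.0265,0,0,0.1],[0.035,0.0265,0,0,0.1],[0.035,0.0265,0,0,0.1],[0.022,0.017,0,0,0.1]]], force=5)

```text
time_s: 24.15
eef_pos: [0.6243, -0.1037, 0.3278]
tcp_rot: [-179.9, -0.0, 95.3]
ft_force: [-0.0, -0.3, -1.1]
width: 0.0198
gripper_force: 5.0
```

Request:
play_rows(targets=[[[0.01,0.006,0,0,0.1],[0.003,0.002,0,0,0.1],[0,0,0,0,0.1],[0,0,0,0,0.1],[0,0,0,0,0.1],[0,0,0,0,0.1]]])

```text
time_s: 24.75
eef_pos: [0.6297, -0.0947, 0.3288]
tcp_rot: [180.0, 0.0, 95.1]
ft_force: [0.8, 0.2, -0.7]
width: 0.0201
gripper_force: 5.0
```

```bash
python3 - <<'E'
from h import *
c=cap("scene");o=manip.get_obs();p=o["eef_pos"];print(p,o["width"],proj(c,[[p[0],p[1],p[2]-.18],[p[0],p[1],p[2]-.11]]))
cv2.imwrite("pics/s6.png",cv2.resize(c["image"][110:270,160:320],(600,600),interpolation=cv2.INTER_CUBIC)[:,:,::-1])
to(.631,-.094,.19,95)
E
```

```text
[ 0.62973455 -0.09442979  0.32874346] 0.020017008968038267 [[229.13109317 200.73212592]
 [227.24733412 184.031928  ]]
turn 0.1 then shift x 0.0003 y 0.0013 z 0.1387
```

View pics/s6.png

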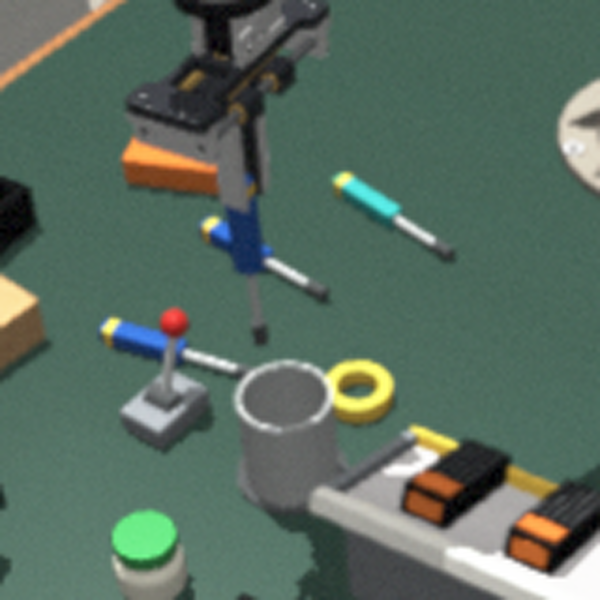

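Request:
play_rows(targets=[[[0,0.001,0.02,0,0.1],[0,0,0.025,0,0.1],[0,0,0.025,0,0.1],[0,0,0.025,0,0.1],[0,0,0.025,0,0.1],[0,0,0.015,0,0.1],[0,0,0.004,0,0.1],[0,0,0,0,0.1]]])

```text
time_s: 25.6
eef_pos: [0.6311, -0.0939, 0.1897]
tcp_rot: [-180.0, 0.0, 95.1]
ft_force: [-0.4, 0.1, -0.9]
width: 0.02
gripper_force: 5.0
```

Request:
play_rows(targets=[[[-0.004,0,0,0,0.1],[-0.004,0,0,0,0.1],[-0.002,0,0,0,0.1],[0,0,0,0,0.1]]])

```text
time_s: 26.0
eef_pos: [0.6322, -0.1041, 0.1901]
tcp_rot: [180.0, 0.0, 95.1]
ft_force: [0.6, 0.0, -0.7]
width: 0.0201
gripper_force: 5.0
```

Request:
play_rows(targets=[[[0,0,0,0,0.35],[0,0,0,0,0.35],[0,0,0,0,0.35],[0,0,0,0,0.35],[0,0,-0.02,0,0.35],[0,0,-0.04,0,0.5],[0,0,-0.04,0,0.5],[0,0,-0.04,0,0.5]]])

```text
time_s: 26.8
eef_pos: [0.6316, -0.1037, 0.3311]
tcp_rot: [-180.0, 0.0, 95.2]
ft_force: [0.1, -0.2, 0.2]
width: 0.0472
gripper_force: 0.0
```

```bash
python3 - <<'E'
from h import *
t=cap("top");drivers(t,lo=60);s=cap("scene")
a=cv2.resize(s["image"][130:270,130:280],(400,373),interpolation=cv2.INTER_CUBIC);b=cv2.resize(t["image"][120:260,270:420],(400,373),interpolation=cv2.INTER_CUBIC)
cv2.imwrite("pics/st7.png",np.hstack([a,b])[:,:,::-1])
to(.4096,-.3406,.2,83)
E
```

```text
driver px [384. 193.] 89 mid [ 0.5749 -0.3032] yellow [ 0.5801 -0.3266] yaw 106.4 half -0.017 0.019
driver px [385. 252.] 201 mid [ 0.4097 -0.2976] yellow [ 0.4044 -0.3406] yaw 83.1 half -0.037 0.036
driver px [ 41. 298.] 2812 mid [0.3006 0.63  ] yellow [0.5811 0.2971] yaw 83.5 half -0.084 0.115
turn 12.1 then shift x -0.2617 y -0.1936 z 0.1349
```

View pics/st7.png

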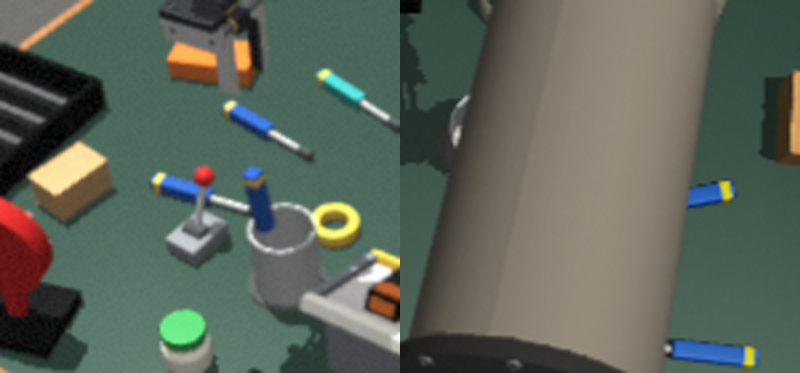

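Request:
play_rows(targets=[[[0,0,0,6,0.5],[0,0,0,6.1,0.5],[-0.037,-0.028,0,0,0.5],[-0.037,-0.028,0,0,0.5],[-0.037,-0.028,0,0,0.5],[-0.037,-0.028,0,0,0.5],[-0.037,-0.028,0.03,0,0.5],[-0.037,-0.028,0.03,0,0.5]]])

```text
time_s: 27.7
eef_pos: [0.4433, -0.2984, 0.275]
tcp_rot: [179.9, -0.0, 83.1]
ft_force: [1.4, -0.4, -0.7]
width: 0.0473
gripper_force: 0.0
```

Request:
play_rows(targets=[[[-0.0395,-0.0308,0.03,0,0.5],[0,0,0.03,0,0.5],[0,0,0,0,0.5]]])

```text
time_s: 28.0
eef_pos: [0.412, -0.3273, 0.2169]
tcp_rot: [-179.7, -0.1, 82.9]
ft_force: [0.9, 0.6, 0.7]
width: 0.0469
gripper_force: 0.0
```

```bash
python3 - <<'E'
from h import *
t=cap("top");drivers(t,lo=60)
to(.4045,-.3403,.029,83)
E
```

```text
driver px [320. 159.] 60 mid [ 0.6744 -0.1279] yellow [ 0.5294 -0.0718] yaw -16.7 half -0.012 0.012
driver px [377. 194.] 192 mid [ 0.5721 -0.2838] yellow [ 0.5801 -0.3266] yaw 99.9 half -0.037 0.036
driver px [110. 208.] 61 mid [0.543  0.4593] yellow [0.5843 0.2024] yaw 64.7 half -0.014 0.012
driver px [385. 252.] 196 mid [ 0.4095 -0.298 ] yellow [ 0.4044 -0.3406] yaw 83.2 half -0.036 0.036
driver px [ 45. 298.] 3343 mid [0.3011 0.6207] yellow [0.5843 0.2024] yaw 86.0 half -0.099 0.122
turn 0.0 then shift x -0.0139 y -0.0073 z 0.1897
```

Request:
play_rows(targets=[[[-0.0138,-0.0072,0.02,0,0.5],[0,0,0.03,0,0.5],[0,0,0.035,0,0.5],[0,0,0.035,0,0.5],[0,0,0.035,0,0.5],[0,0,0.023,0,0.5],[0,0,0.009,0,0.5],[0,0,0,0,0.5]]])

```text
time_s: 28.85
eef_pos: [0.4063, -0.3403, 0.0328]
tcp_rot: [-180.0, -0.0, 83.1]
ft_force: [-0.3, 0.3, 0.7]
width: 0.0469
gripper_force: 0.0
```

Request:
play_rows(targets=[[[0,0,0,0,0.1],[0,0,0,0,0.1],[0,0,0,0,0.1],[0,0,0,0,0.1],[0,0,0,0,0.1],[0,0,0,0,0.1],[0,0,0,0,0.1]]])

```text
time_s: 29.55
eef_pos: [0.4058, -0.3407, 0.0332]
tcp_rot: [179.9, 0.0, 83.1]
ft_force: [-0.6, 2.2, 8.4]
width: 0.0203
gripper_force: 5.0
```

Request:
play_rows(targets=[[[0,0,-0.02,0,0.1],[0,0,-0.035,0,0.1],[0,0,-0.04,0,0.1],[0,0,-0.04,0,0.1],[0,0,-0.04,0,0.1],[0,0,-0.04,0,0.1],[0,0,-0.045,0,0.1],[0,0,-0.045,0,0.1]]], force=3)

```text
time_s: 30.35
eef_pos: [0.4046, -0.3405, 0.3394]
tcp_rot: [-180.0, -0.0, 83.0]
ft_force: [1.2, -0.1, -1.5]
width: 0.0203
gripper_force: 3.0
```

Request:
play_rows(targets=[[[0,0,0,0,0.1],[0,0,0,0,0.1],[0,0,0,0,0.1]]], force=5)

```text
time_s: 30.65
eef_pos: [0.4049, -0.3401, 0.3366]
tcp_rot: [-179.9, -0.0, 83.1]
ft_force: [-0.3, -0.8, -1.6]
width: 0.0201
gripper_force: 5.0
```

```bash
cat >> h.py <<'E'
def hang(c,p,drop=.183):
    """compare the predicted vertical tip with dark tip pixels near it"""
    q=proj(c,[[p[0],p[1],p[2]-drop]])[0];h=cv2.cvtColor(c["image"],cv2.COLOR_RGB2HSV)
    b=proj(c,[[p[0],p[1],p[2]-.02-z] for z in(.02,.05,.08,.11,.14)])
    print("pred tip",q.round(1),"hsv along",[h[int(round(v)),int(round(u))].tolist() for u,v in b],"tip",[h[int(q[1])-2+k,int(q[0])].tolist() for k in range(4)])
    for ce,a,m in blobs(c,"blue",20):
        if np.hypot(*(ce-q))<60:
            ys,xs=np.nonzero(m);print("blue",ce.round(1),a,xs.min(),xs.max(),ys.min(),ys.max())
E
python3 - <<'E'
from h import *
o=manip.get_obs();s=cap("scene");t=cap("top");p=o["eef_pos"];print(p)
hang(s,p);hang(t,p)
print("pred handle top/bottom scene",proj(s,[[p[0],p[1],p[2]-.023],[p[0],p[1],p[2]-.103]]).round(1))
to(.631,-.050,.34,83)
E
```

```text
[ 0.40491331 -0.34009575  0.33661348]
pred tip [212.4 140.2] hsv along [[110, 166, 83], [109, 180, 82], [110, 197, 79], [76, 57, 98], [78, 51, 85]] tip [[85, 48, 59], [78, 50, 51], [78, 56, 68], [76, 77, 93]]
blue [208. 114.] 101 204 211 106 122
blue [224.5 194.1] 30 221 228 192 196
pred tip [416.3 250.3] hsv along [[108, 191, 48], [108, 224, 50], [107, 148, 55], [60, 11, 69], [75, 32, 32]] tip [[71, 57, 108], [73, 57, 108], [73, 57, 108], [73, 57, 108]]
blue [444.1 244. ] 40 441 448 241 249
pred handle top/bottom scene [[207.7 102.5]
 [210.1 121.9]]
turn 0.0 then shift x 0.3156 y 0.1891 z -0.0036
```

Request:
play_rows(targets=[[[0.01,0.006,-0.025,0,0.1],[0.025,0.015,-0.025,0,0.1],[0.034,0.02,0,0,0.1],[0.034,0.02,0,0,0.1],[0.034,0.02,0,0,0.1],[0.034,0.02,0,0,0.1],[0.034,0.02,0,0,0.1],[0.034,0.02,0,0,0.1]]])

```text
time_s: 31.55
eef_pos: [0.5747, -0.119, 0.3864]
tcp_rot: [-179.9, 0.0, 83.0]
ft_force: [0.5, 0.0, -1.1]
width: 0.0198
gripper_force: 5.0
```

Request:
play_rows(targets=[[[0.034,0.02,0,0,0.1],[0.025,0.016,0,0,0.1],[0.014,0.009,0,0,0.1],[0.004,0.003,0,0,0.1],[0,0,0,0,0.1],[0,0,0,0,0.1],[0,0,0,0,0.1]]])

```text
time_s: 32.25
eef_pos: [0.6305, -0.0513, 0.388]
tcp_rot: [180.0, -0.0, 82.9]
ft_force: [-0.8, -0.6, -1.3]
width: 0.0197
gripper_force: 5.0
```

```bash
python3 - <<'E'
from h import *
o=manip.get_obs();s=cap("scene");p=o["eef_pos"];print(p,o["width"],o["gripper_force"])
hang(s,p)
print("pred handle top/bottom scene",proj(s,[[p[0],p[1],p[2]-.023],[p[0],p[1],p[2]-.103]]).round(1))
to(.631,-.050,.195,83)
E
```

```text
[ 0.63049921 -0.05127948  0.38795643] 0.019729297489878946 4.999864026904106
pred tip [238.8 192.5] hsv along [[112, 106, 89], [111, 178, 86], [109, 185, 84], [76, 56, 101], [90, 6, 89]] tip [[80, 17, 45], [90, 22, 47], [86, 36, 49], [78, 46, 67]]
blue [234.7 163.3] 144 230 239 153 173
blue [223.9 194.3] 26 221 227 192 196
blue [197.1 200.2] 89 191 203 196 205
blue [227.4 207.9] 103 223 231 200 216
pred handle top/bottom scene [[235.  150.1]
 [237.  172.2]]
turn -0.0 then shift x 0.0010 y 0.0003 z 0.1930
```

Hanging vertical over the cup. Lower, lean outward, release.

Request:
play_rows(targets=[[[0.001,0,0.025,0,0.1],[0,0,0.03,0,0.1],[0,0,0.03,0,0.1],[0,0,0.03,0,0.1],[0,0,0.03,0,0.1],[0,0,0.03,0,0.1],[0,0,0.015,0,0.1],[0,0,0.003,0,0.1]]])

```text
time_s: 33.1
eef_pos: [0.6305, -0.049, 0.1934]
tcp_rot: [-179.9, 0.0, 83.0]
ft_force: [-0.0, -0.2, -0.7]
width: 0.0198
gripper_force: 5.0
```

Request:
play_rows(targets=[[[0.004,0,0,0,0.1],[0.004,0,0,0,0.1],[0.002,0,0,0,0.1],[0,0,0,0,0.1]]])

```text
time_s: 33.5
eef_pos: [0.633, -0.0382, 0.1954]
tcp_rot: [179.9, -0.0, 83.1]
ft_force: [0.4, -1.3, -0.1]
width: 0.0196
gripper_force: 5.0
```

Request:
play_rows(targets=[[[0,0,0,0,0.35],[0,0,0,0,0.35],[0,0,0,0,0.35],[0,0,0,0,0.35],[0,0,-0.02,0,0.35],[0,0,-0.04,0,0.5],[0,0,-0.04,0,0.5],[0,0,-0.04,0,0.5]]])

```text
time_s: 34.3
eef_pos: [0.6322, -0.039, 0.3361]
tcp_rot: [-180.0, 0.0, 83.0]
ft_force: [0.9, 0.1, -0.4]
width: 0.0469
gripper_force: 0.0
```

```bash
python3 - <<'E'
from h import *
t=cap("top");s=cap("scene")
drivers(t,lo=60)
for ce,a,m in blobs(s,"blue",15)+blobs(s,"yellow",5):
    if 180<ce[0]<260 and 140<ce[1]<230:ys,xs=np.nonzero(m);print(ce.round(1),a,xs.min(),xs.max(),ys.min(),ys.max())
print(proj(s,[[.631,-.1,.1],[.631,-.104,.176],[.631,-.044,.1],[.631,-.04,.176]]).round(1))
to(.5802,-.3262,.33,99.7)
E
```

```text
driver px [377. 194.] 193 mid [ 0.5721 -0.284 ] yellow [ 0.5801 -0.3266] yaw 99.7 half -0.037 0.036
driver px [ 41. 299.] 2813 mid [0.3005 0.6299] yellow [0.5805 0.3196] yaw 83.6 half -0.084 0.115
[224.1 194.3] 26 221 227 192 196
[197.  200.2] 88 191 203 196 204
[240.9 201. ] 29 238 244 199 203
[227.5 207.9] 104 223 231 200 216
[241.3 213.7] 80 238 244 207 221
[256.3 212.7] 138 248 264 206 219
[[228.8 211.3]
 [225.7 193.5]
 [242.8 217.8]
 [242.3 200.9]]
turn -16.7 then shift x -0.2735 y -0.1016 z 0.0098
```

Request:
play_rows(targets=[[[0,0,0,-8.4,0.5],[0,0,0,-8.3,0.5],[-0.034,-0.0127,0,0,0.5],[-0.034,-0.0127,0,0,0.5],[-0.034,-0.0127,0,0,0.5],[-0.034,-0.0127,0,0,0.5],[-0.034,-0.0127,0,0,0.5],[-0.034,-0.0127,0,0,0.5]]])

```text
time_s: 35.2
eef_pos: [0.5914, -0.2541, 0.3341]
tcp_rot: [-180.0, -0.0, 99.8]
ft_force: [0.5, -0.1, 0.1]
width: 0.0471
gripper_force: 0.0
```

Request:
play_rows(targets=[[[-0.034,-0.0127,0,0,0.5],[-0.0355,-0.0127,0.02,0,0.5],[0,0,0.04,0,0.5],[0,0,0.04,0,0.5],[0,0,0.04,0,0.5],[0,0,0,0,0.5]]])

```text
time_s: 35.8
eef_pos: [0.5763, -0.3241, 0.1894]
tcp_rot: [-179.6, -0.2, 99.8]
ft_force: [0.7, -0.3, 0.6]
width: 0.047
gripper_force: 0.0
```

```bash
python3 - <<'E'
from h import *
t=cap("top");drivers(t,lo=60)
to(.5794,-.3264,.031,99.7)
h=cv2.cvtColor(t["image"],cv2.COLOR_RGB2HSV)
# lever block: grey, low saturation
m=np.zeros(h.shape[:2],np.uint8);m[155:190,335:368]=((h[155:190,335:368,1]<45)&(h[155:190,335:368,2]>90))
ct=max(cv2.findContours(m,0,2)[0],key=cv2.contourArea);r=cv2.minAreaRect(np.float32(onz(t,ct[:,0].astype(float),.03)[:,:2]*1000));print("block",r)
yy,xx=np.mgrid[156:189,336:368];P=deep(t,np.c_[xx.ravel(),yy.ravel()]).reshape(33,32,3);print(np.round(P[::3,::3,2]*1000).astype(int))
E
```

```text
driver px [377. 194.] 186 mid [ 0.5725 -0.2846] yellow [ 0.5809 -0.3267] yaw 98.7 half -0.036 0.037
driver px [ 41. 299.] 2828 mid [0.3005 0.6302] yellow [0.5846 0.2006] yaw 84.0 half -0.084 0.114
driver px [ 81. 297.] 80 mid [0.3012 0.5269] yellow [0.5846 0.2006] yaw 179.9 half -0.056 0.059
turn 0.0 then shift x -0.0017 y 0.0016 z 0.1617Traceback (most recent call last):
  File "<stdin>", line 7, in <module>
ValueError: max() iterable argument is empty
```

Request:
play_rows(targets=[[[-0.0017,0.0016,0.03,0,0.5],[0,0,0.035,0,0.5],[0,0,0.035,0,0.5],[0,0,0.03,0,0.5],[0,0,0.02,0,0.5],[0,0,0.01,0,0.5],[0,0,0,0,0.1],[0,0,0,0,0.1]]])

```text
time_s: 36.65
eef_pos: [0.5816, -0.3276, 0.0364]
tcp_rot: [179.9, 0.1, 99.8]
ft_force: [0.3, -0.2, 0.8]
width: 0.0343
gripper_force: 0.0
```

Request:
play_rows(targets=[[[0,0,0,0,0.1],[0,0,0,0,0.1],[0,0,0,0,0.1],[0,0,0,0,0.1],[0,0,0,0,0.1],[0,0,0,0,0.1]]])

```text
time_s: 37.25
eef_pos: [0.5813, -0.3273, 0.0357]
tcp_rot: [179.9, 0.0, 99.8]
ft_force: [0.1, 0.9, 7.4]
width: 0.02
gripper_force: 5.0
```

Request:
play_rows(targets=[[[0,0,-0.02,0,0.1],[0,0,-0.035,0,0.1],[0,0,-0.04,0,0.1],[0,0,-0.045,0,0.1],[0,0,-0.045,0,0.1],[0,0,-0.045,0,0.1],[0,0,-0.045,0,0.1],[0,0,-0.045,0,0.1]]], force=3)

```text
time_s: 38.05
eef_pos: [0.5801, -0.3268, 0.357]
tcp_rot: [180.0, 0.0, 99.7]
ft_force: [0.4, 0.8, -1.5]
width: 0.0195
gripper_force: 3.0
```

Request:
play_rows(targets=[[[0,0,-0.035,0,0.1],[0,0,0,0,0.1],[0,0,0,0,0.1]]], force=5)

```text
time_s: 38.35
eef_pos: [0.5805, -0.327, 0.39]
tcp_rot: [179.9, 0.0, 99.8]
ft_force: [0.2, 0.3, -1.7]
width: 0.02
gripper_force: 5.0
```

```bash
python3 - <<'E'
from h import *
o=manip.get_obs();s=cap("scene");p=o["eef_pos"];print(p,o["width"],o["gripper_force"])
hang(s,p)
print("pred handle top/bottom scene",proj(s,[[p[0],p[1],p[2]-.023],[p[0],p[1],p[2]-.103]]).round(1))
to(.653,-.072,.385,180)
E
```

```text
[ 0.5804845  -0.32700097  0.39002232] 0.01996529178610009 4.9996476620435715
pred tip [181.4 154.7] hsv along [[108, 165, 91], [110, 195, 89], [109, 195, 90], [78, 31, 99], [78, 69, 100]] tip [[75, 49, 94], [77, 65, 90], [76, 71, 94], [77, 72, 99]]
blue [176.2 128.1] 129 171 181 118 137
blue [224.  194.5] 20 221 227 193 196
pred handle top/bottom scene [[173.9 114.1]
 [177.7 135.1]]
turn -80.2 then shift x -0.0727 y 0.2547 z 0.0039
```

Request:
play_rows(targets=[[[0,0,0,-4,0.1],[0,0,0,-8,0.1],[0,0,0,-8,0.1],[0,0,0,-8,0.1],[0,0,0,-8,0.1],[0,0,0,-8,0.1],[0,0,0,-8,0.1],[0,0,0,-8,0.1]]])

```text
time_s: 39.2
eef_pos: [0.5802, -0.3266, 0.3877]
tcp_rot: [180.0, -0.2, 160.1]
ft_force: [0.1, -0.3, -1.3]
width: 0.0194
gripper_force: 5.0
```

Request:
play_rows(targets=[[[0,0,0,-8,0.1],[0,0,0,-8,0.1],[0,0,0,-4.2,0.1],[0,0,0,0,0.1]]])

```text
time_s: 39.6
eef_pos: [0.5801, -0.3267, 0.388]
tcp_rot: [179.9, -0.1, -180.0]
ft_force: [0.2, 0.7, -1.7]
width: 0.0199
gripper_force: 5.0
```

```bash
cat >> h.py <<'E'
def tipfind(c,p,rad=16):
    """dark, grey tip pixels near the predicted vertical tip"""
    q=proj(c,[[p[0],p[1],p[2]-.180]])[0];h=cv2.cvtColor(c["image"],cv2.COLOR_RGB2HSV)
    m=((h[...,2]<72)&(h[...,1]<90)).astype(np.uint8);n,L,s,ce=cv2.connectedComponentsWithStats(m)
    for i in range(1,n):
        if s[i,4]>=4 and np.hypot(*(ce[i]-q))<rad:print("dark",ce[i].round(1),s[i].tolist(),"pred tip mid",q.round(1))
E
python3 - <<'E'
from h import *
o=manip.get_obs();s=cap("scene");p=o["eef_pos"];print(p,o["tcp_rot"][2],o["width"],o["gripper_force"])
hang(s,p);tipfind(s,p)
print("pred handle top/bottom scene",proj(s,[[p[0],p[1],p[2]-.026],[p[0],p[1],p[2]-.106]]).round(1))
to(.653,-.072,.39,180)
E
```

```text
[ 0.58014644 -0.32670275  0.38797465] -179.9687797043287 0.01992479335990967 4.998948276042938
pred tip [181.6 155.1] hsv along [[21, 155, 120], [109, 179, 84], [108, 190, 82], [78, 43, 100], [79, 50, 97]] tip [[78, 67, 99], [77, 73, 101], [77, 73, 102], [77, 78, 104]]
blue [176.6 129.3] 113 172 181 121 138
blue [224.  194.5] 20 221 227 193 196
dark [183.9 152.9] [182, 151, 4, 5, 16] pred tip mid [181.5 154.4]
pred handle top/bottom scene [[174.3 115.4]
 [178.1 136.3]]
turn -0.1 then shift x -0.0728 y 0.2548 z -0.0018
```

Request:
play_rows(targets=[[[-0.003,0.01,-0.005,0,0.1],[-0.008,0.025,-0.005,0,0.1],[-0.011,0.035,0,0,0.1],[-0.012,0.035,0,0,0.1],[-0.012,0.035,0,0,0.1],[-0.012,0.035,0,0,0.1],[-0.011,0.035,0,0,0.1],[-0.008,0.025,0,0,0.1]]])

```text
time_s: 40.45
eef_pos: [0.6583, -0.088, 0.3995]
tcp_rot: [180.0, -0.0, -180.0]
ft_force: [0.7, -0.7, -1.3]
width: 0.0199
gripper_force: 5.0
```

Request:
play_rows(targets=[[[-0.004,0.014,0,0,0.1],[-0.002,0.006,0,0,0.1],[0,0,0,0,0.1],[0,0,0,0,0.1],[0,0,0,0,0.1]]])

```text
time_s: 40.95
eef_pos: [0.6634, -0.0737, 0.3998]
tcp_rot: [-180.0, 0.0, 179.8]
ft_force: [0.2, -0.8, -1.8]
width: 0.02
gripper_force: 5.0
```

```bash
python3 - <<'E'
from h import *
o=manip.get_obs();s=cap("scene");p=o["eef_pos"];print(p,o["tcp_rot"][2],o["width"],o["gripper_force"])
hang(s,p);tipfind(s,p)
print("pred handle top/bottom scene",proj(s,[[p[0],p[1],p[2]-.026],[p[0],p[1],p[2]-.106]]).round(1))
for dx in(0,-.006,-.012,-.018):print(dx,proj(s,[[p[0]+dx,p[1],p[2]-.180]]).round(1))
to(.663,-.072,.2,180)
E
```

```text
[ 0.66343228 -0.07366751  0.39977751] 179.83454894824217 0.019952484780681415 4.999055340886116
pred tip [226.1 193.2] hsv along [[22, 132, 114], [110, 191, 84], [109, 185, 84], [75, 50, 102], [76, 56, 105]] tip [[86, 54, 71], [104, 122, 107], [109, 172, 187], [109, 185, 222]]
blue [219.2 151.6] 25 217 222 149 154
blue [222.7 166.3] 136 218 227 157 175
blue [224.  194.3] 28 221 227 192 196
blue [239.  200.4] 29 236 242 198 203
blue [227.4 208. ] 104 223 231 200 216
blue [240.1 213.7] 88 237 243 207 221
dark [228.4 191.2] [226, 189, 5, 5, 17] pred tip mid [226.  192.5]
pred handle top/bottom scene [[221.2 151.1]
 [223.7 173.4]]
0 [[226.  192.5]]
-0.006 [[227.2 191.3]]
-0.012 [[228.4 190.2]]
-0.018 [[229.6 189.1]]
turn -0.2 then shift x 0.0005 y 0.0014 z 0.1998
```

```bash
python3 - <<'E'
from h import *
w=cap("wrist");s=cap("scene");t=cap("top")
for n,c in(("w",w),("t",t)):
    for col in("blue","yellow"):
        for ce,a,m in blobs(c,col,10):
            P=onz(c,[ce],.17)[0]
            if np.hypot(P[0]-.631,P[1]+.072)<.12:
                ys,xs=np.nonzero(m);print(n,col,ce.round(),a,xs.min(),xs.max(),ys.min(),ys.max(),"z.17:",P[:2].round(3),"two 239",[np.round(q,4) for q in two(c,ce,s,(239,200.4))],"two 224",[np.round(q,4) for q in two(c,ce,s,(224,194.3))])
E
```

```text
w blue [265. 157.] 86 257 268 152 165 z.17: [ 0.626 -0.094] two 239 [array([ 0.6192, -0.0823,  0.1484]), np.float64(0.0305)] two 224 [array([ 0.6311, -0.1002,  0.1745]), np.float64(0.017)]
w blue [300. 162.] 254 292 308 154 170 z.17: [ 0.631 -0.053] two 239 [array([ 0.6312, -0.0528,  0.1719]), np.float64(0.0001)] two 224 [array([ 0.643 , -0.0709,  0.2006]), np.float64(0.0443)]
w blue [250. 164.] 261 242 258 156 172 z.17: [ 0.634 -0.111] two 239 [array([ 0.6223, -0.0918,  0.1488]), np.float64(0.0497)] two 224 [array([ 0.6333, -0.1103,  0.1714]), np.float64(0.001)]
w blue [283. 225.] 990 268 297 206 244 z.17: [ 0.709 -0.073] two 239 [array([ 0.6792, -0.0491,  0.2165]), np.float64(0.0567)] two 224 [array([ 0.6868, -0.0686,  0.2336]), np.float64(0.0109)]
w yellow [279.  82.] 965 259 300 61 103 z.17: [ 0.542 -0.076] two 239 [array([ 0.5474, -0.0931,  0.0919]), np.float64(0.045)] two 224 [array([ 0.5708, -0.1067,  0.1393]), np.float64(0.0885)]
w yellow [377. 120.] 436 348 413 115 124 z.17: [0.583 0.035] two 239 [array([ 0.619 , -0.0062,  0.2076]), np.float64(0.0908)] two 224 [array([ 0.6347, -0.0268,  0.2443]), np.float64(0.1255)]
```

Request:
play_rows(targets=[[[0,0.0015,0.02,0,0.1],[0,0,0.03,0,0.1],[0,0,0.03,0,0.1],[0,0,0.03,0,0.1],[0,0,0.03,0,0.1],[0,0,0.03,0,0.1],[0,0,0.02,0,0.1],[0,0,0,0,0.1]]])

```text
time_s: 41.95
eef_pos: [0.6624, -0.0706, 0.207]
tcp_rot: [-180.0, -0.2, 179.9]
ft_force: [0.6, 0.0, -0.3]
width: 0.02
gripper_force: 5.0
```

Request:
play_rows(targets=[[[0,0,0.008,0,0.1],[0,0,0.006,0,0.1],[-0.001,0,0,0,0.1],[-0.001,0,0,0,0.1],[0,0,0,0,0.1]]])

```text
time_s: 42.45
eef_pos: [0.6662, -0.0707, 0.1964]
tcp_rot: [-180.0, 0.1, 180.0]
ft_force: [-0.4, 0.4, 3.2]
width: 0.0202
gripper_force: 5.0
```

Request:
play_rows(targets=[[[0,0,0,0,0.29],[0,0,0,0,0.29],[0,0,0,0,0.29],[0,0,-0.015,0,0.29],[0,0,-0.03,0,0.29],[0,0,-0.04,0,0.29],[0,0,-0.04,0,0.29],[0,0,-0.04,0,0.29]]])

```text
time_s: 43.25
eef_pos: [0.6654, -0.0707, 0.3636]
tcp_rot: [-180.0, 0.0, 179.9]
ft_force: [-0.4, 0.1, 0.2]
width: 0.0266
gripper_force: 0.0
```

```bash
cat >> h.py <<'E'
def cupcheck():
    s=cap("scene")
    for n in("wrist","top"):
        c=cap(n)
        for ce,a,m in blobs(c,"blue",10):
            P=onz(c,[ce],.17)[0]
            if np.hypot(P[0]-.631,P[1]+.072)<.11:
                b=[(two(c,ce,s,q[0]),q[0]) for q in blobs(s,"blue",10)+blobs(s,"yellow",4)]
                (X,e),q=min(b,key=lambda k:k[0][1]);print(n,ce.round(),a,"at",X.round(3),"gap",round(e,4),"scene px",q.round())
    for ce,a,m in blobs(s,"blue",10):
        if 190<ce[0]<260 and 130<ce[1]<240:print("scene blue",ce.round(1),a)
E
python3 - <<'E'
from h import *
cupcheck()
to(.452,-.07,.35,180)
E
```

```text
wrist [261. 155.] 110 at [ 0.633 -0.098  0.088] gap 0.0004 scene px [229. 215.]
wrist [299. 160.] 297 at [ 0.631 -0.053  0.172] gap 0.0011 scene px [239. 200.]
wrist [245. 161.] 306 at [ 0.633 -0.11   0.171] gap 0.0008 scene px [224. 194.]
wrist [283. 177.] 121 at [ 0.659 -0.072  0.124] gap 0.0044 scene px [229. 215.]
wrist [283. 195.] 322 at [ 0.667 -0.07   0.187] gap 0.001 scene px [227. 202.]
scene blue [223.9 194.3] 26
scene blue [227.5 201.7] 33
scene blue [239.2 200.4] 32
scene blue [240.2 213.6] 87
scene blue [229.1 214.6] 97
turn -0.1 then shift x 0.2146 y 0.0009 z 0.0146
```

Request:
play_rows(targets=[[[0.03,-0.01,0,0,0.05],[0.04,-0.02,0,0,0.05],[0.04,-0.02,0,0,0.05],[0.02,-0.02,0,0,0.05],[0,0,0,0,0.05]]])

```text
time_s: 43.9
eef_pos: [0.5329, -0.1435, 0.3612]
tcp_rot: [180.0, 0.0, 179.7]
ft_force: [0.3, -0.2, 0.4]
width: 0.0047
gripper_force: 0.0
```

```bash
python3 - <<'E'
from h import *
o,d=pickle.load(open("c0.pkl","rb"));t=d["top"];t["M"]=np.linalg.inv(t["camera_from_world"]);s=d["scene"];s["M"]=np.linalg.inv(s["camera_from_world"])
v,u=np.mgrid[158:190:2,338:368:2];P=deep(t,np.c_[u.ravel(),v.ravel()]).reshape(*u.shape,3)
print(np.round(P[...,2]*1000).astype(int))
h=cv2.cvtColor(t["image"],cv2.COLOR_RGB2HSV);print("S");print(h[158:190:2,338:368:2,1]);print("V");print(h[158:190:2,338:368:2,2])
print(two(t,(351,171),s,(204.8,215)),onz(t,[(343,161),(361,161),(343,181),(361,181)],.03).round(3))
w=cap("wrist")
for ce,a,m in blobs(w,"red",10):print("wrist red",ce,a,two(w,ce,s,(205.8,195.7)),onz(w,[ce],.1))
E
```

```text
[[  3   1   4  -4   2  -3   1   0  -2   3   1   5   2   2   1]
 [  2   1  -4  22  23  22  17   0   0   2   1  -1   2   1  -2]
 [ -1   1  15  25  28  25  22  25  23  26  26  -2   0  -4  -3]
 [  3   0  18  22  27  25  25  22  24  21  24   0   1   0   2]
 [  2  -1  18  27  25  19  22  26  27  24  30   3  -1   4  -4]
 [  0   1  15  23  25  35  31  31  26  33  24   4  -4   6   4]
 [  3  -3  14  25  24  34  34  30  36  39  26  -2  -4   3   0]
 [  4   0  11  23  25  34  27  51 102 107 105  21   6   2   3]
 [  2   1  15  22  25  31  32  97 106 109 109 107   1  -1   0]
 [  1   4  10  24  26  26  24  97 105 110 111 110  -1  -1   0]
 [  5  -2  12  22  23  27  31  20 101 108 105 104  -1   5  -2]
 [  3  -3  12  25  26  27  27  24  28  97  94  20   4   4   3]
 [  1  -1  16  24  21  20  23  23  28  24  23  26   1   1  -2]
 [  0  -2  14  19  22  22  22  20  22  24  22   0   3   5   3]
 [  4   5   1   3   2  -3  -3   3   0   1   0   0   3   0   1]
 [  4  -2  -5   1   3  -1  -4   1  -2  -4   1   1   1   5   0]]
S
[[ 74  71  72  77  79  73  75  77  74  77  74  73  73  77  74]
 [ 67  72  77  32  32  42 
[... 1576 characters left out ...]
9 140 113 109 160 179 167  74  83  83]
 [ 46  45  37  79  81 115 141 140 118  98 120  92  83  84  84]
 [ 62  47  37  76 121 139 138 141 140 140 139 118  84  84  84]
 [ 85  65  38  62  68  71  72  75  82  85  81  82  85  85  85]
 [ 85  86  84  81  81  80  82  80  80  80  76  84  86  85  84]
 [ 86  85  86  87  86  87  87  86  85  86  86  86  85  86  86]]
(array([ 0.63589764, -0.20993142,  0.02977213]), np.float64(0.004479632096638657)) [[ 0.666 -0.19   0.03 ]
 [ 0.666 -0.241  0.03 ]
 [ 0.609 -0.188  0.03 ]
 [ 0.608 -0.239  0.03 ]]
wrist red [228.93867925 240.13679245] 212 (array([ 0.60873889, -0.21544814,  0.09570588]), np.float64(0.0014229849241786992)) [[ 0.60766537 -0.21532961  0.1       ]]
```

Request:
play_rows(targets=[[[0,0,0,8.2,0],[0,0,0,8.2,0],[0,0,0,8.2,0],[0,0,0,8.2,0],[0,0,0,8.2,0],[0,0,0,8.2,0],[0,0,0,8.2,0],[0,0,0,8.2,0]]])

```text
time_s: 44.75
eef_pos: [0.5363, -0.1394, 0.3601]
tcp_rot: [-179.9, -0.0, 114.1]
ft_force: [-0.1, -0.1, 0.2]
width: 0.0003
gripper_force: 0.0
```

Request:
play_rows(targets=[[[0,0,0,8.2,0],[0,0,0,8.2,0],[0,0,0,7.9,0],[-0.036,0.016,0,0,0],[-0.036,0.016,0,0,0],[0,0,0,0,0]]])

```text
time_s: 45.35
eef_pos: [0.5689, -0.2157, 0.3596]
tcp_rot: [-179.9, 0.1, 89.9]
ft_force: [-1.2, -0.7, -1.3]
width: 0.0003
gripper_force: 0.0
```

```bash
python3 - <<'E'
from h import *
cupcheck();t=cap("top");deckcheck(t)
s=cap("scene");w=cap("wrist")
r=[b[0] for b in blobs(s,"red",10) if 190<b[0][0]<220];print(r)
for ce,a,m in blobs(w,"red",10):print("wrist red",ce,a,two(w,ce,s,r[0]))
to(.565,-.2155,.105,90)
E
```

```text
wrist [348.  33.] 401 at [ 0.632 -0.052  0.171] gap 0.0001 scene px [239. 201.]
wrist [336.  52.] 260 at [ 0.629 -0.056  0.111] gap 0.0025 scene px [240. 213.]
wrist [388.  49.] 413 at [ 0.668 -0.07   0.187] gap 0.0007 scene px [227. 202.]
wrist [367.  64.] 402 at [ 0.663 -0.072  0.126] gap 0.0005 scene px [229. 215.]
wrist [348.  95.] 347 at [ 0.634 -0.11   0.171] gap 0.0007 scene px [224. 194.]
wrist [331.  94.] 93 at [ 0.63  -0.101  0.083] gap 0.0013 scene px [229. 215.]
top [305. 145.] 59 at [ 0.668 -0.07   0.187] gap 0.0012 scene px [227. 202.]
top [298. 160.] 55 at [ 0.632 -0.052  0.171] gap 0.0003 scene px [239. 201.]
top [320. 159.] 54 at [ 0.634 -0.109  0.171] gap 0.0001 scene px [224. 194.]
scene blue [224.  194.5] 20
scene blue [239.1 200.8] 22
scene blue [227.  201.8] 27
scene blue [240.4 213.5] 91
scene blue [229.1 214.7] 96
deck obj [array([-5., 93.]), array([104. ,  49.7]), np.float64(0.1)] x -0.0569 0.047
deck obj [array([-5.9,  0.2]), array([ 48.5, 103.3]), np.float64(89.7)] x -0.0576 0.0458
deck obj [array([  -6.1, -103.2]), array([ 68.8, 103.1]), np.float64(88.6)] 
[... 252 characters left out ...]
, np.float64(0.12623320259107723))
wrist red [313.84234234 188.57657658] 222 (array([ 0.60828957, -0.21609703,  0.09367797]), np.float64(0.0010084316893792203))
wrist red [465.16117216 248.31501832] 273 (array([ 0.70770409, -0.18495439,  0.22914136]), np.float64(0.1257802357832342))
wrist red [477.12903226 275.20967742] 62 (array([ 0.70954037, -0.19005074,  0.24326398]), np.float64(0.1491227206360192))
wrist red [487.22916667 295.08333333] 48 (array([ 0.71084059, -0.19190011,  0.25508101]), np.float64(0.16520578514841114))
wrist red [511.13333333 297.86666667] 15 (array([ 0.71913922, -0.18423906,  0.2689711 ]), np.float64(0.17002612888202256))
turn 0.2 then shift x -0.0044 y -0.0030 z 0.2555
```

Request:
play_rows(targets=[[[0,0,0,-8.2,0.29],[0,0,0,-8.2,0.29],[0,0,0,-8.2,0.29],[0,0,0,-8.2,0.29],[0,0,0,-8.2,0.29],[0,0,0,-8.2,0.29],[0,0,0,-8.2,0.29],[0,0,0,-8.2,0.29]]])

```text
time_s: 46.45
eef_pos: [0.5678, -0.2114, 0.3609]
tcp_rot: [180.0, 0.0, 156.1]
ft_force: [-0.7, -1.0, 0.4]
width: 0.027
gripper_force: 0.0
```

Request:
play_rows(targets=[[[0,0,0,-8.2,0.29],[0,0,0,-8.2,0.29],[0,0,0,-8,0.29],[-0.024,0.036,0,0,0.29],[-0.024,0.036,0,0,0.29],[-0.025,0.036,0,0,0.29],[-0.025,0.037,0,0,0.29],[0,0,0,0,0.29]]])

```text
time_s: 47.25
eef_pos: [0.6678, -0.0592, 0.3596]
tcp_rot: [179.9, -0.0, -179.4]
ft_force: [-0.3, -0.4, -0.8]
width: 0.0273
gripper_force: 0.0
```

```bash
python3 - <<'E'
from h import *
cupcheck()
to(.667,-.0705,.2,180);print(manip.get_obs()["width"])
E
```

```text
wrist [254. 158.] 133 at [ 0.633 -0.099  0.087] gap 0.0014 scene px [229. 215.]
wrist [236. 164.] 321 at [ 0.633 -0.11   0.172] gap 0.0009 scene px [224. 194.]
wrist [292. 163.] 316 at [ 0.631 -0.052  0.172] gap 0.0009 scene px [239. 200.]
wrist [276. 181.] 123 at [ 0.66  -0.072  0.123] gap 0.0037 scene px [229. 215.]
wrist [275. 199.] 337 at [ 0.667 -0.07   0.187] gap 0.0011 scene px [227. 202.]
scene blue [224.  194.3] 27
scene blue [227.5 201.7] 33
scene blue [239.2 200.5] 32
scene blue [240.3 213.7] 87
scene blue [229.2 214.7] 95
turn 0.1 then shift x -0.0016 y -0.0037 z 0.1606
0.027238075090661232
```

Request:
play_rows(targets=[[[-0.0015,-0.0037,0,0,0.32],[0,0,0,0,0.32],[0,0,0.04,0,0.32],[0,0,0.04,0,0.32],[0,0,0.04,0,0.32],[0,0,0.03,0,0.32],[0,0,0.01,0,0.32],[0,0,0,0,0.1]]], force=6)

```text
time_s: 48.2
eef_pos: [0.6666, -0.0715, 0.2]
tcp_rot: [-180.0, -0.1, -180.0]
ft_force: [-0.3, -0.6, 0.2]
width: 0.0253
gripper_force: 0.0
```

Request:
play_rows(targets=[[[0,0,0,0,0.1],[0,0,0,0,0.1],[0,0,0,0,0.1],[0,0,0,0,0.1]]])

```text
time_s: 48.6
eef_pos: [0.6677, -0.071, 0.2017]
tcp_rot: [180.0, 0.1, -179.9]
ft_force: [-0.2, -0.0, 4.5]
width: 0.0198
gripper_force: 6.0
```

Request:
play_rows(targets=[[[0,0,-0.005,0,0.1],[0.003,0,0,0,0.1],[0.004,0,0,0,0.1],[0.004,0,0,0,0.1],[0,0,0.006,0,0.1],[0,0,0.006,0,0.1],[0,0,0.004,0,0.1],[0,0,0,0,0.1]]])

```text
time_s: 49.4
eef_pos: [0.6558, -0.071, 0.1885]
tcp_rot: [-180.0, -0.1, -179.9]
ft_force: [-0.2, -0.7, -2.2]
width: 0.0199
gripper_force: 6.0
```

Request:
play_rows(targets=[[[0,0,0.003,0,0.1],[0,0,0.002,0,0.1],[-0.003,0,0,0,0.1],[0,0,0,0,0.1]]])

```text
time_s: 49.8
eef_pos: [0.6598, -0.071, 0.185]
tcp_rot: [-180.0, 0.1, -179.9]
ft_force: [0.7, 0.0, 5.0]
width: 0.0198
gripper_force: 6.0
```

Request:
play_rows(targets=[[[0,0,0,0,0.3],[0,0,0,0,0.3],[0,0,0,0,0.3],[0,0,-0.02,0,0.3],[0,0,-0.035,0,0.3],[0,0,-0.04,0,0.3],[0,0,-0.04,0,0.3],[0,0,-0.035,0,0.3]]])

```text
time_s: 50.6
eef_pos: [0.659, -0.0711, 0.3567]
tcp_rot: [-180.0, 0.0, -179.9]
ft_force: [0.3, -0.1, 0.1]
width: 0.0282
gripper_force: 0.0
```

Request:
play_rows(targets=[[[0.02,-0.025,0,4,0],[0.02,-0.03,0,8,0],[0.02,-0.03,0,8,0],[0.02,-0.03,0,8,0],[0,0,0,8,0],[0,0,0,8,0],[0,0,0,8,0],[0,0,0,8,0]]])

```text
time_s: 51.4
eef_pos: [0.5621, -0.1712, 0.3546]
tcp_rot: [180.0, -0.0, 119.7]
ft_force: [-0.2, 0.2, 0.1]
width: 0.0006
gripper_force: 0.0
```

Request:
play_rows(targets=[[[0,0,0,8,0],[0,0,0,8,0],[0,0,0,8,0],[0,0,0,6,0],[0,0,0,0,0]]])

```text
time_s: 51.9
eef_pos: [0.5623, -0.1711, 0.3545]
tcp_rot: [-180.0, 0.0, 90.0]
ft_force: [0.4, 0.4, -0.5]
width: 0.0003
gripper_force: 0.0
```

```bash
python3 - <<'E'
from h import *
cupcheck()
to(.565,-.2155,.105,90)
E
```

```text
wrist [354.  79.] 387 at [ 0.632 -0.052  0.171] gap 0.0007 scene px [239. 201.]
wrist [339.  89.] 159 at [ 0.627 -0.055  0.11 ] gap 0.0004 scene px [240. 214.]
wrist [386. 101.] 351 at [ 0.664 -0.074  0.175] gap 0.0024 scene px [227. 203.]
wrist [362. 104.] 285 at [ 0.655 -0.073  0.113] gap 0.0027 scene px [230. 216.]
wrist [338. 129.] 145 at [ 0.632 -0.099  0.079] gap 0.0045 scene px [230. 216.]
wrist [353. 139.] 320 at [ 0.634 -0.11   0.171] gap 0.0011 scene px [224. 194.]
top [305. 148.] 51 at [ 0.663 -0.073  0.175] gap 0.0039 scene px [227. 203.]
top [298. 160.] 56 at [ 0.632 -0.052  0.171] gap 0.0005 scene px [239. 201.]
top [321. 159.] 55 at [ 0.634 -0.109  0.172] gap 0.0003 scene px [224. 194.]
scene blue [223.9 194.4] 21
scene blue [239.2 200.7] 23
scene blue [226.7 203.3] 44
scene blue [240.3 213.5] 90
scene blue [230.2 216.1] 81
turn 0.2 then shift x -0.0444 y 0.0027 z 0.2495
```

Request:
play_rows(targets=[[[-0.022,0.001,0,0,0],[-0.0224,0.001,0.02,0,0],[0,0,0.04,0,0],[0,0,0.04,0,0],[0,0,0.045,0,0],[0,0,0.045,0,0],[0,0,0.04,0,0],[0,0,0.02,0,0]]])

```text
time_s: 52.85
eef_pos: [0.5628, -0.2151, 0.1011]
tcp_rot: [-179.8, -0.0, 90.2]
ft_force: [0.0, 0.1, 0.4]
width: 0.0003
gripper_force: 0.0
```

Request:
play_rows(targets=[[[0,0.01,0,0,0],[0,0.01,0,0,0],[0,0.01,0,0,0],[0,0.01,0,0,0],[0,0.01,0,0,0],[0,0.01,0,0,0],[0,0.01,0,0,0],[0,0,0,0,0]]])

```text
time_s: 53.65
eef_pos: [0.6358, -0.2151, 0.1044]
tcp_rot: [180.0, 0.0, 90.1]
ft_force: [1.2, -0.0, -1.0]
width: 0.0002
gripper_force: 0.0
```

```bash
cat >> h.py <<'E'
def lever():
    s=cap("scene");t=cap("top")
    b=[q[0] for q in blobs(s,"red",5) if 175<q[0][0]<225 and 170<q[0][1]<225]
    print("scene red",b,"top red",[q[0] for q in blobs(t,"red",5) if 330<q[0][0]<370 and q[0][1]>130])
    for ce in b:
        for q in blobs(t,"red",5):
            if 330<q[0][0]<370 and q[0][1]>130:print("lever ball",two(s,ce,t,q[0]))
E
python3 -c "
from h import *
lever()
for x in(.609,.65,.66,.67,.68):print(x,proj(cap('scene'),[[x,-.2155,.094]]).round(1))"
```

```text
scene red [array([195.40740741, 204.92592593])] top red []
0.609 [[205.6 196.1]]
0.65 [[197.9 203.1]]
0.66 [[196.  204.9]]
0.67 [[194.  206.7]]
0.68 [[192.1 208.4]]
```

Request:
play_rows(targets=[[[0,0.005,0,0,0],[0,0.005,0,0,0],[0,0,0,0,0]]])

```text
time_s: 54.3
eef_pos: [0.6452, -0.2153, 0.1045]
tcp_rot: [180.0, 0.0, 90.1]
ft_force: [-0.1, -0.4, -0.3]
width: 0.0006
gripper_force: 0.0
```

Request:
play_rows(targets=[[[0,0.004,0,0,0],[0,0.004,0,0,0],[0,0,0,0,0]]])

```text
time_s: 54.6
eef_pos: [0.6501, -0.2158, 0.1039]
tcp_rot: [-179.7, -0.0, 90.0]
ft_force: [-13.4, 0.8, 4.2]
width: 0.0007
gripper_force: 7.0
```

```bash
python3 -c "
from h import *
lever()"
```

```text
scene red [array([192.92857143, 208.39285714])] top red []
```

Request:
play_rows(targets=[[[0,0.002,0,0,0],[0,0,0,0,0],[0,-0.01,0,0,0],[0,-0.03,0,0,0],[0,-0.04,0,0,0],[0,0,-0.04,0,0],[0,0,-0.045,0,0],[0,0,-0.045,0,0]]])

```text
time_s: 55.5
eef_pos: [0.5741, -0.2156, 0.2363]
tcp_rot: [180.0, 0.0, 90.0]
ft_force: [0.6, 0.5, 0.1]
width: 0.0007
gripper_force: 0.0
```

Request:
play_rows(targets=[[[0,-0.02,-0.045,0,0],[0,-0.03,-0.04,0,0],[-0.03,-0.03,0,0,0],[-0.03,-0.03,0,0,0],[-0.03,0,0,0,0],[0,0,0,0,0],[0,0,0,0,0]]])

```text
time_s: 56.2
eef_pos: [0.4645, -0.3061, 0.3197]
tcp_rot: [180.0, 0.0, 90.0]
ft_force: [0.2, 0.1, -0.3]
width: 0.0002
gripper_force: 0.0
```

```bash
python3 - <<'E'
from h import *
lever();cupcheck();t=cap("top");deckcheck(t)
s=cap("scene")
_,d=pickle.load(open("c0.pkl","rb"))
for n,c in(("top",t),("scene",s)):
    k=np.abs(c["image"].astype(int)-d[n]["image"]).sum(2)
    for nm,P in dict(tape=(.521,-.075,.02),meter=(.34,-.44,.035),carton=(.65,-.42,.05),pink=(.289,.234,.028),turq=(.285,-.24,.02),led=tuple(D0+RD@np.array([.078,0,.012]))).items():
        u,v=proj(c,[P])[0].round().astype(int)
        if 3<v<416 and 3<u<556:print(n,nm,k[v-3:v+4,u-3:u+4].mean().round(),c["image"][v,u],d[n]["image"][v,u])
E
```

```text
scene red [array([192.85714286, 208.14285714])] top red [array([356.55737705, 151.95081967])]
lever ball (array([ 0.67480298, -0.21732451,  0.09019504]), np.float64(6.154101068594142e-05))
wrist [443.   6.] 442 at [ 0.625 -0.111  0.125] gap 0.0013 scene px [227. 204.]
top [306. 148.] 58 at [ 0.664 -0.074  0.174] gap 0.0027 scene px [227. 204.]
top [300. 159.] 100 at [ 0.632 -0.056  0.172] gap 0.0073 scene px [239. 200.]
top [320. 159.] 60 at [ 0.633 -0.109  0.172] gap 0.0007 scene px [224. 194.]
scene blue [224.  194.3] 27
scene blue [239.1 200.4] 35
scene blue [226.8 203.5] 51
scene blue [240.4 213.5] 89
scene blue [230.2 216. ] 84
deck obj [array([-4.9, 92.9]), array([ 49.4, 103.7]), np.float64(89.6)] x -0.0569 0.047
deck obj [array([-5.9, -0.1]), array([ 47.9, 103.3]), np.float64(89.7)] x -0.0576 0.0458
deck obj [array([ -6.2, -93.4]), array([ 46. , 103.1]), np.float64(89.7)] x -0.0579 0.0453
 orange 125 [ 0.0291 -0.0946  0.028 ]
 orange 125 [0.0295 0.0008 0.028 ]
 orange 123 [0.0291 0.0955 0.028 ]
top tape 94.0 [42 57 50] [69 93 81]
top meter 245.0 [68 62 55] [212 134  25]
top carton 199.0 [44 44 47] [209 155  90]
top pink 101.0 [119  78  87] [147 110 124]
top turq 36.0 [ 30 181 171] [ 26 164 155]
top led 48.0 [228 230 233] [213 216 220]
scene tape 58.0 [88 82 47] [84 81 47]
scene meter 9.0 [253 181  84] [253 176  83]
scene carton 10.0 [252 228 163] [251 225 159]
scene pink 100.0 [79 62 69] [103  84  93]
scene turq 12.0 [ 88 233 228] [ 85 229 223]
scene led 67.0 [253 254 253] [253 253 252]
```

```bash
python3 -c "
from bench import manip
print(manip.close_job())"
```

```text
the job is handed in; nothing more can be done
None
```

All three modules are seated flat against the yellow lip, connector end up. All three nut drivers stand tip down in the cup. I pushed the lamp lever over to its stop last, then handed the job in at about 56 s. The hand-in gave no verdict; I confirmed everything by camera measurement.

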